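# Load a bar under the bench drill

## Robot

A 6-joint arm with a two-finger parallel gripper is mounted at the origin on the work surface. World frame = base frame: x ahead of the robot, y to its left, z up, the work surface at z = 0. Lengths are in m, angles in rad, forces in N, time in s.
With the tool pointing down it reaches from about 0.275 to 0.875 m from the base axis. Payload 12.5 kg.
Tool frame: the origin (TCP) lies between the finger pads; the fingertips stand 22 mm ahead of it and the grasp point (between the pads) lies 3 mm ahead of it; y points along the fingers, x is the direction in which the jaws open and shut, and the axes are right-handed (so a half turn about y gives the same grasp; the last joint's range is limited). The gripper opens to 85 mm and grips with 20 to 120 N. Pads are 22 mm wide; open, the fingers measure 114 mm over their backs; the gripper's body (76 mm by 85 mm) begins 54 mm behind the grasp point. The pads swing forward as they close: fully open they stand 13 mm farther back than shut.
Start: joints at [-1.303, 0.351, 1.652, -0, 1.139, -0.085], TCP at [0.19, -0.516, 0.253] pointing down, gripper open.
Joint ranges: [-2.75, 2.75], [-0.79, 2.1], [0.01, 2.65], [-1.57, 4.71], [0.07, 3.14], [-2.87, 2.87]. Speed limits (rad/s): [2.22, 2.22, 2.79, 3.14, 3.14, 3.14].

## Interface

Orientations are given as a unit quaternion [w, x, y, z].
In Python, from cell import observe, imaging, job gives the robot as it stands.
- The arm moves only by the tool move_arm, never from a script. Its arguments are lists of equal length, an entry for each row: "delta_pos": the shift along the tool's x, y, z in units of 40 mm (1.0 is 40 mm), a list of three; "twist": the turn about the tool's y in units of 5 degrees (1.0 is 5 degrees). A call has 1 to 12 rows; each row is the pose to reach, as a shift and turn from the pose commanded when the call began, along the tool's axes at that moment; what a row does not reach only later rows make up. A row lasts 1/12 s, in which the tool goes at most 41.7 mm and 7.16 degrees, less where a joint would pass 70% of its speed; a pose out of reach is approached as far as the arm can. A call with a gripper value outside its range is refused whole. "gripper" is the finger opening in mm, from 0 to 85.4, set as the call begins (left out, the last holds). The fingers move at their own pace and stop on an object; "grip_force" is the grip in N (left out, the last holds). Time passes only in rows, so rows that repeat a pose let the fingers close. It gives the time, the measured TCP pose, the force and the opening at its end, in the units of the state.
- observe(): the state, without advancing time (a new reading comes with each control period).
- imaging.capture(name): name is "scene" or "top" or "wrist"; returns the picture (480x640x3 uint8, blue, green, red); there is no depth.
- imaging.camera_model(name): a dict with "camera_matrix" (3x3 intrinsics, pixels), "k1" (the pictures are not rectified: a ray, as slopes to the right and down, at radius r is drawn at 1 + k1 r^2 times it, then the intrinsics apply), "rvec" (rotation vector, rad) and "tvec" (3), from world to camera coordinates, as OpenCV has them. Camera axes: x right, y down, z forward; pixel columns grow to the right and rows downward; lengths in m; the calibration is good to about 2 mm. A picture is of the moment at which its call begins: read the wrist's pose just before it. camera_model takes no time and is no camera call; for the wrist camera it gives the pose at the moment of the call.
- job.sign_off(): hands the job in, once; it reports no verdict.
The state is a dict: "t": time; "q": joint angles; "joint_vel": joint speeds; "effort": joint torques, N m; "position": TCP position; "tool_rot": TCP orientation; "ft_force": force on the tool from outside, world axes, zero at the start; "wrist_torque": the same for the moment, N m; "opening": opening from 0.0 (shut) to 1.0 (fully open).
Only numpy, scipy, OpenCV 4.12 (cv2) and the standard library are available. Lean on these libraries where they do the work, as an engineer would, in place of code of your own. Each camera call takes 0.05 s, during which the arm holds its last target. There are 200 camera calls.

## Task

Take the long aluminium bar out of the wooden stock rack and load it in the bored block under the drill, ready for its end to be drilled. There is less room under the drill than the bar is long, so start its foot into the bore with the bar leaning, then straighten it as you lower it gently all the way home; do not let it drop down the bore, do not knock the drill, and leave the other bars, the jar and the brush where they are.

Things in the scene. Friction and masses are not known exactly. Their poses are not given: they have to be found in the camera images.
- bar_center (a point): Centre (half-way up) of the loose round aluminium bar to be loaded: 20 mm diameter, 160 mm long, about 0.14 kg, flat ends with 1 mm chamfer. Its z axis runs along the bar, up as it stands in the rack. It starts upright in one of the rack's three holes, 35 mm deep in the hole, its foot 10 mm above the table.
- bar_foot (a point): Centre of the same bar's lower end face as it stands in the rack, 80 mm below bar_center along the bar; this end goes down into the bore.
- brass_bar_center (a point): Centre of a yellow brass bar, 20 mm diameter, 90 mm long, standing in another hole of the rack; bystander.
- steel_bar_center (a point): Centre of a dark steel bar, 20 mm diameter, 105 mm long, standing in another hole of the rack; bystander.
- rack: Fixed pale wooden block, 66 mm (its x) by 166 mm (its y) and 45 mm high, origin at the centre of its underside. Three vertical holes 23 mm wide and 35 mm deep stand in a row along its y at -52, 0 and +52 mm. It stands left or right of the drill stand.
- bore_mouth (a point): Centre of the bore's mouth, level with the top of the fixed aluminium block (70 by 70 mm, top 90 mm above the table) on the drill stand. The bore is vertical, 24 mm in diameter, 60 mm deep from this point, with a 45 degree countersink 6 mm deep (36 mm wide on top). The bar is loose in it (4 mm) and slides down freely, even while it leans a little.
- bore_floor (a point): Centre of the bore's flat floor, 60 mm below bore_mouth, 30 mm above the table; the foot of the loaded bar rests here and 100 mm of the bar then stands out of the block, its top 36 mm below the drill's tip.
- drill_tip (a point): Tip of the 8 mm twist drill, on the bore's axis, 136 mm above the mouth of the bore (226 mm above the table).
- drill: Fixed drill unit over the bore, on its axis; origin at the drill tip. Going up from the tip: 8 mm drill bit to 35 mm, chuck nose widening from 22 to 42 mm diameter at 45 mm, chuck of 42 mm diameter to 88 mm, grey 64 mm collar at 105 to 135 mm, green motor of 74 mm diameter from 138 to 325 mm. Only a light touch is allowed (under 10 N).
- paste_center (a point): Centre of a closed jar of cutting paste with a red lid, 60 mm diameter, 55 mm high, standing on the table in front of the stand; bystander.
- brush: Flat hand brush, 170 mm long with a wooden handle, lying along its x on the table in front of the stand, under 30 mm high; origin about its middle; bystander.
- bin: Fixed open blue bin, 110 by 160 mm (its x, y) and 60 mm high with sawn ends in it, on the side of the stand opposite to the rack; origin at the centre of its underside.
- stand: Fixed drill stand: grey base plate, 250 (x) by 170 (y) by 15 mm, origin at the centre of its underside; +x points from bore to column. The block with the bore is bolted on at x = -55 mm; the column (30 mm diameter, 64 mm at its foot, 530 mm high) stands at x = +95 mm. The carriage and arm that hold the drill are over 320 mm above the table, a lever on their -y side.
Mind the look-alikes: they are no part of the job. Of the things that look like the part that bears bar_center, the middle-sized one is meant.

How it is judged:
By the outcome, as a careful person would: the job done as asked, in the order asked, and still so for the second after the job is handed in, with the robot touching nothing.
It also fails if it takes over 45 s, if anything falls off the work surface, if the arm or the gripper's body presses on something with over 40 N, if the wrist force passes 120 N, or if a joint passes its speed limit or range.

## Working session

There is one attempt and no reset: what is moved stays moved. The work goes in short steps, Python scripts to look and compute and a tool call to move; the robot and the scene stay as the last step left them, time stands still between calls to the robot, and variables do not carry over. Pictures are saved under pics/ and viewed, about 8 in all and at most 12, crops included, and the job is handed in when it is done.

Besides the shell and the picture viewer there is one more tool, called after ">>>" as a command line: name --pt "numbers of a row" for each row, then --argument value for the rest. move_arm: Moves the arm, as the interface text tells. Its arguments: {"type":"object","properties":{"delta_pos":{"type":"array","items":{"type":"array","items":{"type":"number"}}},"twist":{"type":"array","items":{"type":"number"}},"gripper":{"type":"number"},"grip_force":{"type":"number"}},"required":["delta_pos","twist"]}

```bash
ls; mkdir -p pics; python3 - <<'E'
from cell import observe, imaging
import cv2,numpy as np
s=observe();print(s)
for n in("scene","top"):
    cv2.imwrite(f"pics/{n}0.png",imaging.capture(n)); m=imaging.camera_model(n);print(n,m)
    R=cv2.Rodrigues(np.array(m["rvec"],float))[0];print(-R.T@np.array(m["tvec"]).ravel())
E
```

```text
pics
{'t': 0.0, 'q': array([-1.30263663e+00,  3.51221045e-01,  1.65244534e+00,  1.43591721e-05,
        1.13909705e+00, -8.46190804e-02]), 'joint_vel': array([ 0.0001344 , -0.00138204, -0.00136773,  0.00014912,  0.00027428,
       -0.00015196]), 'effort': array([ 2.21064306e-05, -5.06100082e+01, -2.91408849e+01, -8.28654947e-05,
        4.53009648e-03,  2.43526637e-05]), 'position': array([ 0.18996241, -0.51581891,  0.25275865]), 'tool_rot': array([ 0.58024678, -0.57971041,  0.40482079, -0.40419011]), 'ft_force': array([ 0.38249494, -0.20547883, -0.63420583]), 'wrist_torque': array([ 0.03083107, -0.0050064 ,  0.00944755]), 'opening': 1.0006333102178306}
scene {'camera_matrix': array([[470.20509164,   0.        , 319.95419873],
       [  0.        , 470.20509164, 235.95352536],
       [  0.        ,   0.        ,   1.        ]]), 'k1': -0.037970720314132365, 'rvec': array([ 0.88629134,  2.62389126, -0.92046629]), 'tvec': array([ 0.44551949, -0.20800658,  1.19032359])}
[0.91295494 0.44459411 0.79213254]
top {'camera_matrix': array([[500.49081137,   0.        , 321.88947254],
       [  0.        , 500.49081137, 233.08039603],
       [  0.        ,   0.        ,   1.        ]]), 'k1': -0.11158839487258818, 'rvec': array([ 2.12643385, -2.1340759 ,  0.16486235]), 'tvec': array([0.03539096, 0.62720728, 1.19192938])}
[0.42265916 0.02010126 1.27917642]
```

View pics/scene0.png

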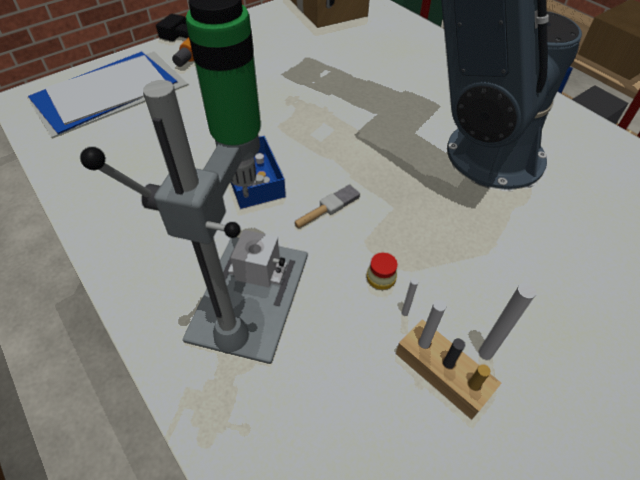

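View pics/top0.png

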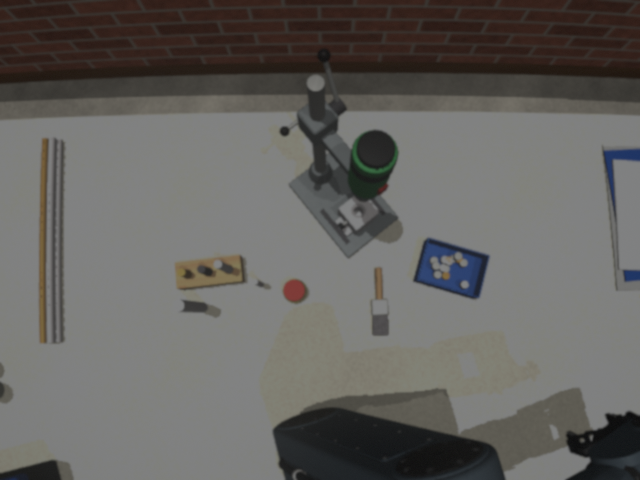

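The scene camera shows the target bar in the rack's first hole, at about (433,325), with steel and brass beside it. A short aluminium bar and a long one stand loose on the table as look-alikes. The top view shows the bore block at about (357,213) and the rack at about (210,271).

```bash
cat > h.py <<'E'
import cv2,numpy as np
from cell import imaging
def cam(n):
    m=imaging.camera_model(n); return np.array(m["camera_matrix"]),m["k1"],cv2.Rodrigues(np.array(m["rvec"],float))[0],np.array(m["tvec"],float).ravel()
def ray(n,p):
    K,k,R,t=cam(n); d=np.array([k,0,0,0,0.])
    u=cv2.undistortPoints(np.array([[p]],float),K,d).ravel()
    v=R.T@np.r_[u,1]; return -R.T@t, v/np.linalg.norm(v)
def plane(n,p,z):
    c,v=ray(n,p); return c+v*(z-c[2])/v[2]
def proj(n,P):
    K,k,R,t=cam(n); return cv2.projectPoints(np.array(P,float).reshape(-1,3),cv2.Rodrigues(R)[0],t,K,np.array([k,0,0,0,0.]))[0].reshape(-1,2)
def tri(a,pa,b,pb):
    c1,v1=ray(a,pa);c2,v2=ray(b,pb)
    s=np.linalg.lstsq(np.c_[v1,-v2],c2-c1,rcond=None)[0]
    A=c1+s[0]*v1;B=c2+s[1]*v2; return (A+B)/2,np.linalg.norm(A-B)
E
python3 - <<'E'
import cv2,numpy as np
s=cv2.imread("pics/scene0.png");t=cv2.imread("pics/top0.png")
c=lambda im,x,y:cv2.resize(im[y:y+75,x:x+100],None,fx=4,fy=4,interpolation=cv2.INTER_CUBIC)
o=np.vstack([np.hstack([c(t,160,230),c(t,310,175)]),np.hstack([c(s,395,290),c(s,215,215)])])
o=cv2.convertScaleAbs(o,alpha=1.3)
cv2.imwrite("pics/crop.png",o)
E
```

```text
(no output)
```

View pics/crop.png

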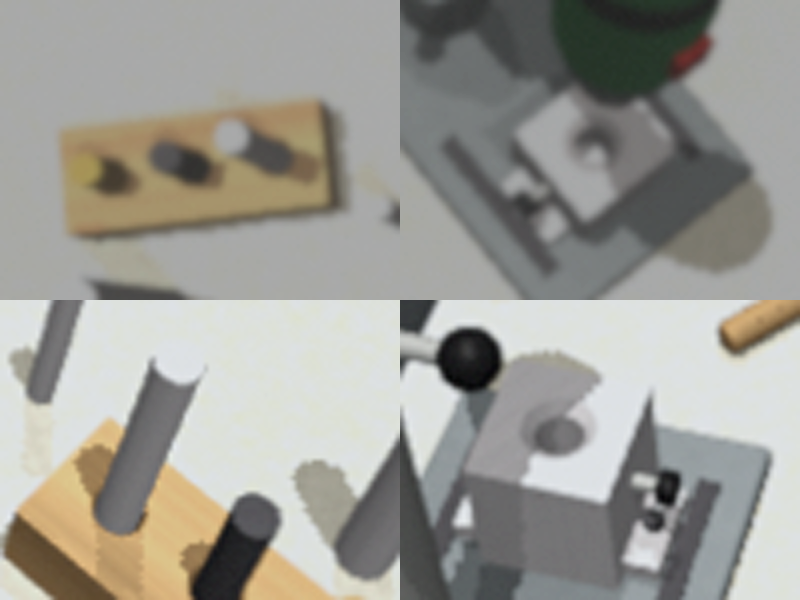

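```bash
python3 - <<'E'
from h import *
np.set_printoptions(precision=4,suppress=True)
bt=(218.1,263.9);bs=(439.6,306.3)
print("bartop",tri("top",bt,"scene",bs),plane("top",bt,.17),plane("scene",bs,.17))
print("bar base scene",plane("scene",(425.2,344.),.045))
mt=(359.3,210.5);ms=(254.5,247.9)
print("mouth",tri("top",mt,"scene",ms),plane("top",mt,.09),plane("scene",ms,.09))
c=lambda x,y,ox,oy:((x)/4+ox-.4,(y)/4+oy-.4)
for q in[(467-400,475-300),(612-400,503-300),(652-400,388-300)]: print("blockS",plane("scene",c(*q,215,215),.09))
for q in[(515-400,138),(590-400,222),(672-400,145)]: print("blockT",plane("top",c(*q,310,175),.09))
for q in[(62,130),(322,100),(335,208),(70,235)]: print("rack",plane("top",c(*q,160,230),.045))
for n,p,z in[("steel",(167,157),.115),("brass",(88,167),.1)]: print(n,plane("top",c(*p,160,230),z))
print("jar",plane("top",(294,290),.055),"brush",plane("top",(379,268),.015),plane("top",(380,332),.015))
print("long bar foot", plane("scene",(487,356),0),"top",plane("top",(185,306),.2), "small",plane("scene",(406,315),0))
print("col",plane("top",(319,175),.015))
for q in[(290,184),(349,255),(397,216)]: print("base",plane("top",q,.015))
E
```

```text
bartop (array([0.5385, 0.2673, 0.1639]), np.float64(0.002946096669544015)) [0.5387 0.2647 0.17  ] [0.5412 0.2701 0.17  ]
bar base scene [0.5415 0.2721 0.045 ]
mouth (array([ 0.6768, -0.0579,  0.0819]), np.float64(0.0027434137535799204)) [ 0.6762 -0.0582  0.09  ] [ 0.6786 -0.0511  0.09  ]
blockS [ 0.7258 -0.0563  0.09  ]
blockS [ 0.6812 -0.0028  0.09  ]
blockS [ 0.6287 -0.0474  0.09  ]
blockT [ 0.6799 -0.0074  0.09  ]
blockT [ 0.6279 -0.0522  0.09  ]
blockT [ 0.6751 -0.1027  0.09  ]
rack [0.5563 0.4018 0.045 ]
rack [0.575  0.2374 0.045 ]
rack [0.5077 0.2279 0.045 ]
rack [0.4906 0.3941 0.045 ]
steel [0.5328 0.3164 0.115 ]
brass [0.5282 0.368  0.1   ]
jar [0.4864 0.1015 0.055 ] brush [ 0.5432 -0.1109  0.015 ] [ 0.3831 -0.1105  0.015 ]
long bar foot [ 0.4468  0.3473 -0.    ] top [0.444  0.3282 0.2   ] small [0.5051 0.1965 0.    ]
col [0.7876 0.0407 0.015 ]
base [0.7637 0.1164 0.015 ]
base [ 0.5767 -0.0352  0.015 ]
base [ 0.6773 -0.1602  0.015 ]
```

>>> move_arm --pt "0 0 0" --pt "0 0 0" --twist '[1, 1]'

```text
t: 0.27
position: [0.19, -0.5159, 0.253]
tool_rot: [0.561, -0.561, 0.431, -0.43]
ft_force: [0.6, 0.8, -0.2]
opening: 1.002
```

>>> move_arm --pt "1 0 0.09" --pt "2 0 0.17" --pt "3 0 0.26" --pt "4 0 0.35" --pt "5 0 0.44" --pt "6 0 0.52" --pt "7 0 0.61" --pt "8 0 0.7" --pt "8.5 0 0.74" --pt "9 0 0.78" --twist '[-1, -1, -1, -1, -1, -1, -1, -1, -1, -1]'

```text
t: 1.1
position: [0.3062, -0.8332, 0.253]
tool_rot: [-0.58, 0.581, -0.403, 0.405]
ft_force: [-0.3, -0.5, 0.7]
opening: 1.0
```

```bash
python3 - <<'E'
from cell import observe
import numpy as np
np.set_printoptions(precision=4,suppress=True)
s=observe()
for k in("t","q","joint_vel","position","tool_rot"):print(k,s[k])
print(np.hypot(*s["position"][:2]))
E
```

```text
t 1.1
q [-1.2711  1.1683  0.2043  0.0002  1.7655 -0.0555]
joint_vel [ 0.0076  0.9887 -1.9531  0.0034  0.9017  0.0114]
position [ 0.3062 -0.8332  0.253 ]
tool_rot [-0.5798  0.5812 -0.4027  0.4048]
0.8876603336518164
```

>>> move_arm --pt "0.25 0 0" --pt "0.5 0 0" --pt "0.75 0 0" --twist '[0, 0, 0]'

```text
t: 1.35
position: [0.3105, -0.8447, 0.2427]
tool_rot: [-0.579, 0.581, -0.402, 0.406]
ft_force: [-0.2, 0.3, -1.1]
opening: 1.002
```

```bash
cat > o.py <<'E'
from cell import observe
import numpy as np
from scipy.spatial.transform import Rotation as Ro
np.set_printoptions(precision=4,suppress=True)
s=observe()
for k in("t","q","joint_vel","position","ft_force","opening"):print(k,s[k])
R=Ro.from_quat(np.roll(s["tool_rot"],-1)).as_matrix()
print("x",R[:,0],"y",R[:,1],"z",R[:,2],np.hypot(*s["position"][:2]))
E
python3 o.py
```

```text
t 1.35
q [-1.2705  1.2718  0.0154  0.0008  1.8487 -0.0544]
joint_vel [ 0.0002 -0.0357 -0.0123  0.0038 -0.1508  0.009 ]
position [ 0.3105 -0.8447  0.2427]
ft_force [-0.2406  0.3361 -1.0566]
opening 1.001764401485491
x [ 0.3475 -0.9377  0.0057] y [ 0.0024 -0.0051 -1.    ] z [0.9377 0.3475 0.0005] 0.8999651789821586
```

>>> move_arm --pt "-0.5 0 0" --pt "-1.0 0 0" --pt "-1.0 0 0" --pt "-1.0 0 0" --twist '[0, 0, 0, 0]'

```text
t: 1.68
position: [0.2956, -0.8036, 0.247]
tool_rot: [-0.579, 0.582, -0.402, 0.406]
ft_force: [-0.5, 0.1, -2.3]
opening: 0.996
```

```bash
python3 o.py
```

```text
t 1.6833
q [-1.2728  1.016   0.5202  0.0008  1.598  -0.0565]
joint_vel [-0.0011  0.0958 -0.2994 -0.      0.1067  0.0034]
position [ 0.2956 -0.8036  0.247 ]
ft_force [-0.5303  0.0923 -2.3296]
opening 0.996295924594477
x [ 0.3471 -0.9378  0.0074] y [ 0.0029 -0.0068 -1.    ] z [0.9378 0.3471 0.0004] 0.856226073983195
```

The test shows a twist only turns the tool about its own approach axis, which points down. Pushing past the reach limit leaves a small tilt that stays. The bar has to be held with the tool tilted, so I'll move to the azimuth I need and build the tilt there.

>>> move_arm --pt "-15.5 -6.2 8.4" --pt "-15.5 -6.2 8.4" --pt "-15.5 -6.2 8.4" --pt "-15.5 -6.2 8.4" --pt "-15.5 -6.2 8.4" --pt "-15.5 -6.2 8.4" --pt "-15.5 -6.2 8.4" --pt "-15.5 -6.2 8.4" --pt "-15.5 -6.2 8.4" --pt "-15.5 -6.2 8.4" --pt "-15.5 -6.2 8.4" --pt "-15.5 -6.2 8.4" --twist '[-17, -17, -17, -17, -17, -17, -17, -17, -17, -17, -17, -17]'

```text
t: 2.68
position: [0.3634, -0.3436, 0.4092]
tool_rot: [-0.694, 0.707, 0.098, -0.093]
ft_force: [1.1, 0.2, 1.2]
opening: 0.999
```

```bash
python3 o.py
```

```text
t 2.6833
q [-0.8478  0.1298  1.5541 -0.0054  1.4389 -1.1184]
joint_vel [ 0.7025 -0.6423  0.3772 -0.004   0.2628 -0.7941]
position [ 0.3634 -0.3436  0.4092]
ft_force [1.1354 0.2339 1.1791]
opening 0.9988445328815779
x [0.9634 0.2679 0.0034] y [ 0.0084 -0.0177 -0.9998] z [-0.2678  0.9633 -0.0193] 0.500104880715497
```

>>> move_arm --pt "3.7 -2.2 7.9" --pt "3.7 -2.2 7.9" --pt "3.7 -2.2 7.9" --pt "3.7 -2.2 7.9" --pt "3.7 -2.2 7.9" --pt "3.7 -2.2 7.9" --pt "3.7 -2.2 7.9" --pt "3.7 -2.2 7.9" --pt "13 -2.2 10.5" --pt "13 -2.2 10.5" --pt "13 -2.2 10.5" --pt "13 -2.2 10.5" --twist '[0, 0, 0, 0, 0, 0, 0, 0, 0, 0, 0, 0]'

```text
t: 3.68
position: [0.5594, 0.0686, 0.4882]
tool_rot: [-0.695, 0.706, 0.097, -0.091]
ft_force: [-0.2, -0.8, 0.7]
opening: 1.004
```

```bash
python3 o.py
```

```text
t 3.6833
q [ 0.0456  0.2484  1.2295 -0.0145  1.6538 -0.2215]
joint_vel [ 0.4771  0.9425 -1.1844 -0.0028  0.2409  0.4768]
position [0.5594 0.0686 0.4882]
ft_force [-0.1819 -0.808   0.7251]
opening 1.004006573689326
x [0.9648 0.2627 0.0064] y [ 0.0105 -0.014  -0.9998] z [-0.2626  0.9648 -0.0162] 0.5635450194477172
```

>>> move_arm --pt "6.5 0 1.9" --pt "6.5 0 1.9" --pt "6.5 0 1.9" --pt "6.5 0 1.9" --pt "6.5 0 1.9" --pt "6.5 0 1.9" --pt "6.5 0 1.9" --pt "7.2 0 1.9" --pt "7.6 0 1.9" --pt "8 0 1.9" --pt "8.4 0 1.9" --pt "8.8 0 1.9" --twist '[0, 0, 0, 0, 0, 0, 0, 0, 0, 0, 0, 0]'

```text
t: 4.68
position: [0.7983, 0.2104, 0.4516]
tool_rot: [-0.697, 0.705, 0.105, -0.082]
ft_force: [-0.5, -0.5, 0.7]
opening: 0.999
```

```bash
python3 o.py
```

```text
t 4.6833
q [ 0.2054  1.0312  0.0119 -0.0156  2.0669 -0.0666]
joint_vel [-0.0002  0.048   0.0017  0.0003 -0.068   0.006 ]
position [0.7983 0.2104 0.4516]
ft_force [-0.4699 -0.4774  0.6746]
opening 0.9990883483369604
x [0.9647 0.2614 0.0307] y [ 0.0337 -0.007  -0.9994] z [-0.261   0.9652 -0.0156] 0.8255918690561346
```

>>> move_arm --pt "3 0 0" --pt "6 0 0" --pt "9 0 0" --pt "12 0 0" --pt "12 0 0" --pt "12 0 0" --twist '[0, 0, 0, 0, 0, 0]'

```text
t: 5.18
position: [0.837, 0.2213, 0.3791]
tool_rot: [-0.698, 0.704, 0.112, -0.074]
ft_force: [0.8, -1.0, -0.0]
opening: 0.999
```

```bash
python3 o.py
```

```text
t 5.1833
q [ 0.2082  1.1183  0.0119 -0.0135  1.9574 -0.0614]
joint_vel [ 0.0039  0.1253 -0.      0.0009 -0.1292  0.0061]
position [0.837  0.2213 0.3791]
ft_force [ 0.7573 -0.9842 -0.008 ]
opening 0.9992242529232418
x [0.9638 0.2611 0.0531] y [ 0.0553 -0.0011 -0.9985] z [-0.2607  0.9653 -0.0155] 0.8657908047023413
```

```bash
python3 - <<'E'
import numpy as np
D=np.array([[.3512,1.6524,1.1391,.5497,.2528],[1.1683,.2043,1.7655,.8877,.2530],[1.2718,.0154,1.8487,.89997,.2427],[1.016,.5202,1.598,.8562,.2470],[.1298,1.5541,1.4389,.5001,.4092],[.2484,1.2295,1.6538,.5635,.4882],[1.0312,.0119,2.0669,.8256,.4516],[1.1183,.0119,1.9574,.8658,.3791]])
A=[];b=[]
for q2,q3,q5,r,z in D:
    a,c,s=q2,q2+q3,q2+q3+q5
    A+= [[1,0,np.sin(a),np.sin(c),np.sin(s)],[0,1,np.cos(a),np.cos(c),np.cos(s)]];b+=[r,z]
A=np.array(A);b=np.array(b)
x,res,rk,sv=np.linalg.lstsq(A,b,rcond=None);print("a,h,L2,L3,Lt",x,sv);print((A@x-b).round(4))
E
```

```text
a,h,L2,L3,Lt [-0.02051761  0.57404773  0.50197766  0.44999634  0.60786438] [4.83903557 3.86825529 1.20096696 0.4205697  0.03369425]
[ 0.0103 -0.004  -0.003  -0.0016 -0.0053 -0.0027  0.0042 -0.0008  0.0029
  0.0041 -0.0065  0.0063 -0.0075 -0.0006  0.005  -0.0006]
```

```bash
python3 - <<'E'
import numpy as np
D=np.array([[.35122,1.65245,1.1391,.5497,.25276],[1.1683,.2043,1.7655,.88766,.2530],[1.2718,.0154,1.8487,.89997,.2427],[1.016,.5202,1.598,.85623,.2470],[.1298,1.5541,1.4389,.5001,.4092],[.2484,1.2295,1.6538,.56355,.4882],[1.0312,.0119,2.0669,.82559,.4516],[1.1183,.0119,1.9574,.86579,.3791]])
for Lt in(.2,.25,.3,.35):
    A=[];b=[]
    for q2,q3,q5,r,z in D:
        a,c,s=q2,q2+q3,q2+q3+q5;S,C=np.sin,np.cos
        A+=[[1,0,S(a),S(c),C(c),C(a)],[0,1,C(a),C(c),-S(c),-S(a)]];b+=[r-Lt*S(s),z-Lt*C(s)]
    A=np.array(A);b=np.array(b)
    x,res,rk,sv=np.linalg.lstsq(A,b,rcond=None);print(Lt,"a,h,L2,L3,m3,m2",x.round(4),np.abs(A@x-b).max().round(5),(A@x-b).std().round(5))
E
```

```text
0.2 a,h,L2,L3,m3,m2 [0.0025 0.2188 0.4862 0.4374 0.0426 0.0007] 0.00108 0.00037
0.25 a,h,L2,L3,m3,m2 [1.500e-03 2.653e-01 4.869e-01 4.378e-01 3.980e-02 2.000e-04] 0.00022 9e-05
0.3 a,h,L2,L3,m3,m2 [ 6.000e-04  3.118e-01  4.876e-01  4.382e-01  3.700e-02 -2.000e-04] 0.00152 0.0005
0.35 a,h,L2,L3,m3,m2 [-4.000e-04  3.583e-01  4.884e-01  4.385e-01  3.420e-02 -7.000e-04] 0.00282 0.00093
```

```bash
cat > k.py <<'E'
import numpy as np
from scipy.optimize import least_squares
from scipy.spatial.transform import Rotation as Ro
a,h,L2,L3,m,Lt=.0015,.2653,.4869,.4378,.0398,.25
lo=np.array([-2.75,-.79,.01,-1.57,.07,-2.87]);hi=np.array([2.75,2.1,2.65,4.71,3.14,2.87])
def fk(q):
    q1,q2,q3,q4,q5,q6=q;S,C=np.sin,np.cos;c=q2+q3;s=c+q5
    f=np.array([S(c),0,C(c)]);W=np.array([a+L2*S(q2)+L3*S(c)+m*C(c),0,h+L2*C(q2)+L3*C(c)-m*S(c)])
    T0=np.array([[-C(s),S(s),0],[0,0,1],[S(s),C(s),0]])
    B=Ro.from_euler("z",q1)*Ro.from_rotvec(f*q4)
    R=B*Ro.from_matrix(T0)*Ro.from_rotvec([0,q6,0])
    p=Ro.from_euler("z",q1).apply(W+Ro.from_rotvec(f*q4).apply(Lt*T0[:,1]))
    return p,R
def ik(p,R,q0,w=1.,reg=0):
    def e(q):
        P,Q=fk(q); return np.r_[P-p,w*(R*Q.inv()).as_rotvec(),reg*(q-q0)]
    r=least_squares(e,np.clip(q0,lo+1e-6,hi-1e-6),bounds=(lo,hi)); return r.x,r.fun[:6]
E
python3 - <<'E'
from k import *
np.set_printoptions(precision=4,suppress=True)
q=np.array([.2054,1.0312,.0119,-.0156,2.0669,-.0666]);p,R=fk(q);print(p,R.as_matrix()[:,1],"meas .7983 .2104 .4516 / .0337 -.007")
for w in(.2,.5,1.):
    x,_=ik(p+R.apply([.48,0,0]),R,q,w);P,Q=fk(x);print("full",w,P,Q.as_matrix()[:,1],x)
    y=q
    for i in range(6):
        P,Q=fk(y); d=p+R.apply([.48,0,0])-P; y,_=ik(P+d/np.linalg.norm(d)*.0417,R,y,w)
    P,Q=fk(y);print("step",w,P,Q.as_matrix()[:,1])
    y=q
    for i in range(6):
        P,Q=fk(y); d=p+R.apply([.48,0,0])-P; y,_=ik(P+d/np.linalg.norm(d)*.0417,Q,y,w)
    P,Q=fk(y);print("stepacc",w,P,Q.as_matrix()[:,1])
# q6 trick
for z,r in((.25,.6),(.45,.5),(.2,.75),(.5,.7),(.6,.4)):
  for s in(1,-1):
    q=ik(np.array([r,0,z]),Ro.from_matrix([[1,0,0],[0,0,1],[0,-1,0]])*Ro.from_rotvec([0,s*2.86,0]),np.array([0,.35,1.65,0,1.14,s*2.8]))[0]
    for i in range(3):
        P,Q=fk(q); q,_=ik(P,Q*Ro.from_rotvec([0,s*np.radians(60),0]),q,1.)
        P,Q=fk(q);Y=Q.as_matrix()[:,1];print(z,r,s,"tilt",np.degrees(np.arccos(-Y[2])),Y,P,q)
E
```

```text
[0.8087 0.165  0.4517] [ 0.0337 -0.007  -0.9994] meas .7983 .2104 .4516 / .0337 -.007
full 0.2 [1.073  0.2446 0.4044] [ 0.8351  0.1812 -0.5193] [ 0.2266  1.2281  0.01   -0.0144  0.8788 -0.0426]
step 0.2 [0.8924 0.1943 0.3971] [ 0.2573  0.0417 -0.9654]
stepacc 0.2 [0.9681 0.2114 0.4285] [ 0.5546  0.1052 -0.8254]
full 0.5 [0.9434 0.2145 0.3458] [ 0.3728  0.0708 -0.9252] [ 0.2274  1.1794  0.01   -0.0151  1.5633 -0.0424]
step 0.5 [0.849  0.1845 0.3818] [ 0.0708  0.001  -0.9975]
stepacc 0.5 [0.8806 0.1915 0.394 ] [ 0.2099  0.0304 -0.9772]
full 1.0 [0.8849 0.2009 0.326 ] [ 0.1338  0.0158 -0.9909] [ 0.2274  1.1832  0.01   -0.0153  1.814  -0.0424]
step 1.0 [0.8427 0.183  0.3798] [ 0.0429 -0.005  -0.9991]
stepacc 1.0 [0.8518 0.1851 0.3832] [ 0.0843  0.0037 -0.9964]
0.25 0.6 1 tilt 11.054001601137893 [ 0.1743  0.0798 -0.9814] [ 0.3967 -0.0295 -0.0208] [-0.1392  0.6296  2.2652  0.893   0.1329  2.87  ]
0.25 0.6 1 tilt 11.677570832127516 [ 0.1881  0.0746 -0.9793] [ 0.378  -0.0256 -0.0438] [-0.1329  0.6922  2.3095  1.9407  0.1063  2.87  ]
0.25 0.6 1 tilt 11.072114084742221 [ 0.192   0.0011 -0.9814
[... 3048 characters left out ...]
 0.0547  1.96    2.87  ]
0.6 0.4 1 tilt 4.230304458291698 [ 0.0728  0.0117 -0.9973] [-0.0328 -0.1008  0.5878] [-2.0277 -0.6316  1.6927  0.0707  2.1221  2.87  ]
0.6 0.4 1 tilt 8.600772687069277 [ 0.035   0.1454 -0.9888] [-0.0182  0.0252  0.6594] [-2.75   -0.7105  1.523  -0.182   2.4094  2.87  ]
0.6 0.4 -1 tilt 2.8996559071523627 [ 0.043  -0.0267 -0.9987] [0.1347 0.1805 0.5911] [ 0.9858 -0.4164  1.596  -0.0547  1.96   -2.87  ]
0.6 0.4 -1 tilt 4.230304408013656 [ 0.0728 -0.0117 -0.9973] [-0.0328  0.1008  0.5878] [ 2.0277 -0.6316  1.6927 -0.0707  2.1221 -2.87  ]
0.6 0.4 -1 tilt 8.600958674235592 [ 0.035  -0.1454 -0.9888] [-0.0182 -0.0252  0.6594] [ 2.75   -0.7105  1.523   0.182   2.4094 -2.87  ]
```

>>> move_arm --pt "10 -4.5 0" --pt "10 -4.5 0" --pt "10 -4.5 0" --pt "10 -4.5 0" --pt "10 -4.5 0" --pt "10 -4.5 0" --twist '[0, 0, 0, 0, 0, 0]'

```text
t: 5.68
position: [0.8368, 0.2227, 0.3947]
tool_rot: [-0.699, 0.702, 0.122, -0.064]
ft_force: [-0.8, 0.1, 1.0]
opening: 1.0
```

```bash
python3 o.py
```

```text
t 5.6833
q [ 0.2095  1.1004  0.012  -0.0121  1.9476 -0.0598]
joint_vel [ 0.0002 -0.0122  0.0024 -0.0005  0.0156  0.0023]
position [0.8368 0.2227 0.3947]
ft_force [-0.803   0.1026  0.9763]
opening 0.9998724005916452
x [0.9619 0.2611 0.0808] y [ 0.082   0.006  -0.9966] z [-0.2607  0.9653 -0.0157] 0.8658996049621923
```

>>> move_arm --pt "10 -4 0" --twist '[0]'

```text
t: 5.77
position: [0.841, 0.224, 0.3974]
tool_rot: [-0.699, 0.701, 0.13, -0.056]
ft_force: [0.2, -0.0, -0.4]
opening: 0.999
```

>>> move_arm --pt "10 -4 0" --twist '[0]'

```text
t: 5.85
position: [0.8452, 0.2255, 0.4018]
tool_rot: [0.7, -0.699, -0.139, 0.047]
ft_force: [0.2, -0.2, -0.0]
opening: 0.998
```

>>> move_arm --pt "10 -4 0" --twist '[0]'

```text
t: 5.93
position: [0.8487, 0.2268, 0.4071]
tool_rot: [0.7, -0.697, -0.147, 0.039]
ft_force: [0.4, 1.3, 0.2]
opening: 1.002
```

>>> move_arm --pt "10 -4 0" --twist '[0]'

```text
t: 6.02
position: [0.8519, 0.2279, 0.413]
tool_rot: [0.701, -0.696, -0.156, 0.031]
ft_force: [-0.7, -0.0, -0.4]
opening: 1.001
```

>>> move_arm --pt "10 -3 0" --twist '[0]'

```text
t: 6.1
position: [0.8561, 0.2293, 0.4174]
tool_rot: [0.701, -0.694, -0.164, 0.022]
ft_force: [0.3, 0.7, 0.1]
opening: 1.0
```

>>> move_arm --pt "10 -3 0" --twist '[0]'

```text
t: 6.18
position: [0.8604, 0.2306, 0.4207]
tool_rot: [0.701, -0.692, -0.172, 0.014]
ft_force: [-0.5, -0.4, 0.3]
opening: 1.002
```

```bash
python3 o.py
```

```text
t 6.1833
q [ 0.2108  1.0754  0.0127 -0.0044  1.8285 -0.0563]
joint_vel [ 0.0026 -0.0368  0.006   0.0145 -0.244   0.0073]
position [0.8604 0.2306 0.4207]
ft_force [-0.5115 -0.3844  0.2515]
opening 1.0017806833985665
x [0.9403 0.2576 0.2225] y [ 0.219   0.0426 -0.9748] z [-0.2606  0.9653 -0.0164] 0.8907414172738304
```

>>> move_arm --pt "10 -2.5 0" --twist '[0]'

```text
t: 6.27
position: [0.8649, 0.2321, 0.4239]
tool_rot: [0.701, -0.69, -0.18, 0.005]
ft_force: [-0.0, -0.1, 0.4]
opening: 0.998
```

>>> move_arm --pt "10 -2.5 0" --twist '[0]'

```text
t: 6.35
position: [0.8692, 0.2335, 0.4273]
tool_rot: [0.701, -0.688, -0.189, -0.003]
ft_force: [-0.2, -0.7, -0.1]
opening: 1.006
```

>>> move_arm --pt "10 -2 0" --twist '[0]'

```text
t: 6.43
position: [0.8739, 0.2349, 0.4307]
tool_rot: [0.701, -0.685, -0.197, -0.011]
ft_force: [-0.3, 0.6, -0.9]
opening: 1.002
```

>>> move_arm --pt "10 -2 0" --twist '[0]'

```text
t: 6.52
position: [0.8783, 0.2363, 0.4344]
tool_rot: [0.701, -0.683, -0.205, -0.02]
ft_force: [0.9, 0.0, -0.8]
opening: 1.002
```

>>> move_arm --pt "10 -1.5 0" --twist '[0]'

```text
t: 6.6
position: [0.883, 0.2378, 0.4378]
tool_rot: [0.701, -0.68, -0.214, -0.028]
ft_force: [0.1, -0.1, 0.1]
opening: 1.005
```

>>> move_arm --pt "10 -1.5 0" --twist '[0]'

```text
t: 6.68
position: [0.8875, 0.2392, 0.4413]
tool_rot: [0.7, -0.678, -0.222, -0.037]
ft_force: [-0.3, 0.8, 0.4]
opening: 0.999
```

>>> move_arm --pt "10 -1 0" --twist '[0]'

```text
t: 6.77
position: [0.8924, 0.2407, 0.4446]
tool_rot: [0.7, -0.675, -0.23, -0.046]
ft_force: [0.2, 0.3, 0.3]
opening: 0.998
```

>>> move_arm --pt "10 -1 0" --twist '[0]'

```text
t: 6.85
position: [0.897, 0.2421, 0.448]
tool_rot: [0.699, -0.672, -0.238, -0.054]
ft_force: [0.6, -0.0, -0.3]
opening: 1.004
```

>>> move_arm --pt "10 -0.5 0" --twist '[0]'

```text
t: 6.93
position: [0.9019, 0.2436, 0.4512]
tool_rot: [0.698, -0.669, -0.246, -0.063]
ft_force: [-0.2, 0.7, -0.0]
opening: 0.996
```

>>> move_arm --pt "10 -0.5 0" --twist '[0]'

```text
t: 7.02
position: [0.9065, 0.245, 0.4545]
tool_rot: [0.697, -0.666, -0.254, -0.071]
ft_force: [0.2, -0.7, 0.3]
opening: 1.001
```

>>> move_arm --pt "10 0 0" --twist '[0]'

```text
t: 7.1
position: [0.9115, 0.2466, 0.4576]
tool_rot: [0.696, -0.663, -0.263, -0.08]
ft_force: [0.2, -0.3, 1.4]
opening: 1.0
```

>>> move_arm --pt "10 0 0" --twist '[0]'

```text
t: 7.18
position: [0.9162, 0.2479, 0.4607]
tool_rot: [0.695, -0.66, -0.271, -0.088]
ft_force: [-0.2, 0.5, 0.0]
opening: 1.0
```

>>> move_arm --pt "10 0 0" --twist '[0]'

```text
t: 7.27
position: [0.9204, 0.2492, 0.4651]
tool_rot: [0.694, -0.657, -0.278, -0.096]
ft_force: [-0.0, -1.0, 0.1]
opening: 0.998
```

>>> move_arm --pt "10 0 0" --twist '[0]'

```text
t: 7.35
position: [0.9241, 0.2504, 0.4704]
tool_rot: [0.693, -0.653, -0.286, -0.105]
ft_force: [0.3, 0.0, 0.1]
opening: 1.002
```

```bash
python3 o.py
```

```text
t 7.35
q [ 0.213   1.0533  0.0131  0.0121  1.512  -0.0525]
joint_vel [ 0.0026 -0.0359 -0.001   0.0118 -0.2554  0.0006]
position [0.9241 0.2504 0.4704]
ft_force [0.284  0.0122 0.0535]
opening 1.0015251236697247
x [0.814  0.229  0.5338] y [ 0.5193  0.1247 -0.8454] z [-0.2602  0.9654 -0.0174] 0.9573929305551607
```

>>> move_arm --pt "10 1 0" --twist '[0]'

```text
t: 7.43
position: [0.929, 0.2519, 0.4742]
tool_rot: [0.692, -0.649, -0.295, -0.114]
ft_force: [-0.1, 0.3, 0.3]
opening: 0.995
```

>>> move_arm --pt "10 1 0" --twist '[0]'

```text
t: 7.52
position: [0.9337, 0.2533, 0.4768]
tool_rot: [0.69, -0.646, -0.302, -0.122]
ft_force: [-0.2, 0.4, 0.1]
opening: 1.0
```

>>> move_arm --pt "10 1 0" --twist '[0]'

```text
t: 7.6
position: [0.938, 0.2546, 0.4805]
tool_rot: [0.689, -0.642, -0.31, -0.13]
ft_force: [0.3, 0.9, 0.6]
opening: 1.003
```

>>> move_arm --pt "10 1 0" --twist '[0]'

```text
t: 7.68
position: [0.9417, 0.2558, 0.4853]
tool_rot: [0.687, -0.639, -0.318, -0.138]
ft_force: [0.6, 0.1, 0.5]
opening: 1.0
```

>>> move_arm --pt "10 1 0" --twist '[0]'

```text
t: 7.77
position: [0.9449, 0.2568, 0.4913]
tool_rot: [0.685, -0.635, -0.325, -0.146]
ft_force: [0.2, 0.0, 0.3]
opening: 1.003
```

>>> move_arm --pt "10 1 0" --twist '[0]'

```text
t: 7.85
position: [0.9477, 0.2578, 0.4981]
tool_rot: [0.684, -0.631, -0.333, -0.155]
ft_force: [-0.5, 0.1, 0.1]
opening: 1.0
```

>>> move_arm --pt "10 1 0" --twist '[0]'

```text
t: 7.93
position: [0.95, 0.2586, 0.5055]
tool_rot: [0.682, -0.627, -0.34, -0.163]
ft_force: [-0.7, 0.5, 0.8]
opening: 1.001
```

>>> move_arm --pt "10 1 0" --twist '[0]'

```text
t: 8.02
position: [0.9519, 0.2593, 0.5136]
tool_rot: [0.68, -0.623, -0.348, -0.171]
ft_force: [0.1, 0.3, -0.4]
opening: 1.002
```

>>> move_arm --pt "10 1 0" --twist '[0]'

```text
t: 8.1
position: [0.9534, 0.26, 0.5222]
tool_rot: [0.678, -0.619, -0.355, -0.179]
ft_force: [-0.1, 0.0, 0.1]
opening: 0.998
```

>>> move_arm --pt "10 1 0" --twist '[0]'

```text
t: 8.18
position: [0.9545, 0.2605, 0.5313]
tool_rot: [0.676, -0.615, -0.362, -0.186]
ft_force: [-0.2, 1.2, -0.3]
opening: 0.996
```

>>> move_arm --pt "10 1 0" --twist '[0]'

```text
t: 8.27
position: [0.9551, 0.2609, 0.5411]
tool_rot: [0.673, -0.61, -0.369, -0.194]
ft_force: [-0.3, -0.2, 0.6]
opening: 0.996
```

>>> move_arm --pt "10 1 0" --twist '[0]'

```text
t: 8.35
position: [0.9554, 0.2612, 0.5514]
tool_rot: [0.671, -0.606, -0.376, -0.202]
ft_force: [0.7, 0.2, -0.7]
opening: 0.999
```

>>> move_arm --pt "10 1 0" --twist '[0]'

```text
t: 8.43
position: [0.9552, 0.2614, 0.5622]
tool_rot: [0.669, -0.602, -0.383, -0.21]
ft_force: [-0.3, -0.4, 0.2]
opening: 0.998
```

>>> move_arm --pt "10 1 0" --twist '[0]'

```text
t: 8.52
position: [0.9546, 0.2615, 0.5734]
tool_rot: [0.666, -0.598, -0.39, -0.217]
ft_force: [-0.2, -0.5, -0.5]
opening: 0.999
```

>>> move_arm --pt "10 1 0" --twist '[0]'

```text
t: 8.6
position: [0.9535, 0.2615, 0.585]
tool_rot: [0.664, -0.593, -0.396, -0.224]
ft_force: [-0.4, -0.0, 0.4]
opening: 0.998
```

>>> move_arm --pt "10 1 0" --twist '[0]'

```text
t: 8.68
position: [0.9521, 0.2613, 0.597]
tool_rot: [0.661, -0.589, -0.403, -0.232]
ft_force: [0.2, 0.7, 0.0]
opening: 0.996
```

>>> move_arm --pt "10 1 0" --twist '[0]'

```text
t: 8.77
position: [0.9502, 0.2611, 0.6094]
tool_rot: [0.659, -0.584, -0.409, -0.239]
ft_force: [-0.1, -0.1, 0.1]
opening: 1.002
```

>>> move_arm --pt "10 1 0" --twist '[0]'

```text
t: 8.85
position: [0.948, 0.2608, 0.6221]
tool_rot: [0.656, -0.58, -0.416, -0.246]
ft_force: [-0.0, -0.7, -0.0]
opening: 0.997
```

```bash
python3 o.py
```

```text
t 8.85
q [ 0.2135  0.952   0.0129  0.0333  1.1961 -0.0545]
joint_vel [-0.0007 -0.129  -0.001   0.0149 -0.1327 -0.004 ]
position [0.948  0.2608 0.6221]
ft_force [-0.0493 -0.6804 -0.0011]
opening 0.997313727558453
x [0.5332 0.1589 0.8309] y [ 0.8051  0.2062 -0.5561] z [-0.2597  0.9655 -0.0179] 0.9832237099569484
```

```bash
sed -i 's/W=np.array(\[a+L2\*S(q2)+L3\*S(c)+m\*C(c),0,/W=np.array([a+L2*S(q2)+L3*S(c)+m*C(c),.0466,/' k.py; python3 - <<'E'
from k import *
np.set_printoptions(precision=3,suppress=True)
q=np.array([.2135,.952,.0129,.0333,1.1961,-.0545]);p,R=fk(q);print(p,R.as_matrix()[:,1],"meas .948 .2608 .6221/.8051 .2062 -.5561")
rng=np.random.default_rng(0)
def sols(p,R,n=60):
    out=[]
    for i in range(n):
        x,e=ik(p,R,rng.uniform(lo,hi))
        if np.abs(e).max()<1e-4 and not any(np.abs(x-o).max()<.02 for o in out): out.append(x)
    return out
hd=np.radians(14.4)
for phi in(50,57,65,75):
  f=np.radians(phi);y=np.array([np.sin(f)*np.cos(hd),np.sin(f)*np.sin(hd),-np.cos(f)])
  for s in(1,-1):
    x=s*np.array([-np.sin(hd),np.cos(hd),0]);M=Ro.from_matrix(np.c_[x,y,np.cross(x,y)])
    for n,g in(("rack",[.54,.2675,.145]),("bore0",[.66,-.055,.22]),("bore1",[.677,-.055,.165])):
        P=np.array(g)-.003*y
        for o in sols(P,M): print(phi,s,n,o)
E
```

```text
[0.954 0.263 0.625] [ 0.805  0.206 -0.556] meas .948 .2608 .6221/.8051 .2062 -.5561
50 1 rack [0.444 0.46  2.132 3.59  0.345 1.27 ]
50 1 bore0 [-0.312  0.401  1.931  1.526  0.422  2.805]
50 1 bore1 [-0.301  0.523  1.914  1.769  0.423  2.547]
50 -1 rack [ 0.444  0.46   2.132  3.59   0.345 -1.871]
50 -1 bore0 [-0.312  0.401  1.931  1.526  0.422 -0.336]
50 -1 bore1 [-0.301  0.523  1.914  1.769  0.423 -0.594]
57 1 rack [0.453 0.501 2.179 3.47  0.548 1.398]
57 1 bore0 [-0.333  0.422  1.985  1.893  0.509  2.431]
57 1 bore1 [-0.321  0.55   1.963  2.074  0.545  2.232]
57 -1 rack [ 0.453  0.501  2.179  3.47   0.548 -1.743]
57 -1 bore0 [-0.333  0.422  1.985  1.893  0.509 -0.711]
57 -1 bore1 [-0.321  0.55   1.963  2.074  0.545 -0.909]
65 1 rack [0.462 0.567 2.218 3.413 0.788 1.468]
65 1 bore0 [-0.354  0.463  2.036  2.158  0.668  2.155]
65 1 bore1 [-0.341  0.597  2.005  2.273  0.724  2.019]
65 -1 rack [ 0.462  0.567  2.218  3.413  0.788 -1.674]
65 -1 bore0 [-0.354  0.463  2.036  2.158  0.668 -0.987]
65 -1 bore1 [-0.341  0.597  2.005  2.273  0.724 -1.123]
75 1 rack [0.471 0.673 2.243 3.381 1.089 1.516]
75 1 bore0 [-0.373  0.536  2.078  2.34   0.905  1.955]
75 1 bore1 [-0.36   0.677  2.035  2.405  0.97   1.865]
75 -1 rack [ 0.471  0.673  2.243  3.381  1.089 -1.626]
75 -1 bore0 [-0.373  0.536  2.078  2.34   0.905 -1.187]
75 -1 bore1 [-0.36   0.677  2.035  2.405  0.97  -1.276]
```

>>> move_arm --pt "10 2 0" --twist '[0]'

```text
t: 8.93
position: [0.9471, 0.2608, 0.6332]
tool_rot: [0.653, -0.575, -0.423, -0.254]
ft_force: [-0.5, 0.2, 0.8]
opening: 1.005
```

>>> move_arm --pt "10 2 0" --twist '[0]'

```text
t: 9.02
position: [0.9465, 0.2608, 0.6425]
tool_rot: [0.65, -0.57, -0.428, -0.261]
ft_force: [-0.1, -0.5, -0.5]
opening: 0.999
```

>>> move_arm --pt "10 2 0" --twist '[0]'

```text
t: 9.1
position: [0.9453, 0.2607, 0.6525]
tool_rot: [0.648, -0.566, -0.434, -0.268]
ft_force: [0.1, -0.5, 0.1]
opening: 0.997
```

>>> move_arm --pt "10 2 0" --twist '[0]'

```text
t: 9.18
position: [0.9435, 0.2605, 0.6635]
tool_rot: [0.645, -0.561, -0.44, -0.275]
ft_force: [0.3, 0.4, -0.4]
opening: 1.0
```

>>> move_arm --pt "10 2 0" --twist '[0]'

```text
t: 9.27
position: [0.9412, 0.2601, 0.6752]
tool_rot: [0.642, -0.556, -0.446, -0.282]
ft_force: [-0.3, 0.3, -0.0]
opening: 1.0
```

>>> move_arm --pt "10 2 0" --twist '[0]'

```text
t: 9.35
position: [0.9384, 0.2596, 0.6873]
tool_rot: [0.639, -0.552, -0.452, -0.288]
ft_force: [0.1, -1.2, -0.2]
opening: 1.002
```

>>> move_arm --pt "10 2 0" --twist '[0]'

```text
t: 9.43
position: [0.9352, 0.259, 0.6996]
tool_rot: [0.635, -0.547, -0.458, -0.295]
ft_force: [0.0, -0.3, -0.0]
opening: 0.999
```

>>> move_arm --pt "10 2 0" --twist '[0]'

```text
t: 9.52
position: [0.9316, 0.2583, 0.7121]
tool_rot: [0.632, -0.542, -0.464, -0.302]
ft_force: [0.1, -0.4, 0.1]
opening: 0.996
```

>>> move_arm --pt "10 2 0" --twist '[0]'

```text
t: 9.6
position: [0.9276, 0.2575, 0.7249]
tool_rot: [0.629, -0.537, -0.47, -0.309]
ft_force: [0.5, -0.4, -0.3]
opening: 0.998
```

>>> move_arm --pt "10 2 0" --twist '[0]'

```text
t: 9.68
position: [0.9232, 0.2565, 0.7379]
tool_rot: [0.626, -0.532, -0.475, -0.315]
ft_force: [-0.6, 0.4, -0.4]
opening: 1.001
```

```bash
python3 o.py; cat > sim.py <<'E'
from k import *
from cell import observe
np.set_printoptions(precision=3,suppress=True)
def track(q,pts,tw=0,step=.03,every=3):
    p,R=fk(q);i=0;n0=1e-9
    L=sum(np.linalg.norm(np.array(b)-np.array(a_)) for a_,b in zip([p]+pts,pts));done=0
    for g in pts:
        g=np.array(g,float);s=p.copy();n=max(1,int(np.ceil(np.linalg.norm(g-s)/step)))
        for k in range(1,n+1):
            t=s+(g-s)*k/n;done+=np.linalg.norm(g-s)/n
            qn,e=ik(t,R*Ro.from_rotvec([0,np.radians(tw)*done/L,0]),q,reg=1e-3);dq=np.abs(qn-q).max();q=qn;i+=1
            if i%every==0 or k==n:print(t,q,"err%.4f dq%.2f"%(np.abs(e).max(),dq))
        p=g
    return q
E
python3 - <<'E'
from sim import *
q=observe()["q"]
q=track(q,[[.45,-.12,.6],[.35,-.05,.4],[.35,.21,.25]],tw=90)
E
```

```text
t 9.6833
q [ 0.2123  0.8598  0.0128  0.0457  1.0744 -0.057 ]
joint_vel [-0.0021 -0.1369  0.0009  0.0143 -0.1109 -0.0022]
position [0.9232 0.2565 0.7379]
ft_force [-0.6139  0.3572 -0.3873]
opening 1.0011809335486699
x [0.3498 0.1114 0.9302] y [ 0.9001  0.2351 -0.3667] z [-0.2596  0.9656 -0.018 ] 0.9581763149111098
[0.862 0.204 0.722] [ 0.153  0.483  0.727  0.141  0.743 -0.04 ] err0.0000 dq0.15
[0.793 0.15  0.702] [ 0.079  0.284  1.058  0.282  0.629 -0.072] err0.0000 dq0.10
[0.724 0.096 0.681] [-0.018  0.12   1.305  0.472  0.587 -0.16 ] err0.0000 dq0.08
[0.656 0.042 0.661] [-0.147 -0.026  1.504  0.687  0.612 -0.281] err0.0000 dq0.07
[ 0.587 -0.012  0.641] [-0.319 -0.154  1.666  0.887  0.711 -0.396] err0.0000 dq0.06
[ 0.519 -0.066  0.62 ] [-0.548 -0.259  1.794  1.044  0.887 -0.482] err0.0000 dq0.08
[ 0.45 -0.12  0.6 ] [-0.834 -0.327  1.886  1.147  1.131 -0.541] err0.0000 dq0.10
[ 0.412 -0.094  0.525] [-0.877 -0.409  2.108  1.215  1.117 -0.584] err0.0000 dq0.07
[ 0.375 -0.068  0.45 ] [-0.94  -0.473  2.318  1.279  1.129 -0.641] err0.0000 dq0.07
[ 0.35 -0.05  0.4 ] [-1.001 -0.5    2.455  1.314  1.155 -0.694] err0.0000 dq0.07
[ 0.35  -0.026  0.386] [-0.911 -0.527  2.5    1.348  1.07  -0.656] err0.0000 dq0.09
[0.35  0.045 0.345] [-0.493 -0.535  2.612  1.586  0.686 -0.625] err0.0000 dq0.17
[0.35  0.115 0.305] [ 0.092 -0.35   2.65   2.72   0.378 -1.403] err0.0048 dq0.54
[0.35  0.186 0.264] [ 0.532 -0.039  2.643  3.553  0.687 -1.849] err0.0000 dq0.14
[0.35 0.21 0.25] [ 0.64   0.061  2.619  3.663  0.777 -1.831] err0.0000 dq0.11
```

```bash
python3 - <<'E'
from sim import *
s=observe();q=s["q"];p0=s["position"]
P=[[.50,-.10,.60],[.46,-.06,.40],[.45,.05,.30],[.44,.235,.20]]
track(q,P,tw=91.1,every=2)
R=Ro.from_quat(np.roll(s["tool_rot"],-1))
for g in P: print((R.inv().apply(np.array(g)-p0)/.04).round(2))
d=np.diff(np.array([p0]+P),axis=0);print(np.linalg.norm(d,axis=1)/.0417)
E
```

```text
[0.887 0.223 0.728] [ 0.174  0.573  0.57   0.105  0.807 -0.042] err0.0000 dq0.19
[0.844 0.187 0.714] [ 0.13   0.423  0.836  0.182  0.698 -0.045] err0.0000 dq0.12
[0.801 0.151 0.7  ] [ 0.079  0.302  1.039  0.282  0.63  -0.074] err0.0000 dq0.10
[0.758 0.115 0.685] [ 0.018  0.195  1.208  0.403  0.592 -0.127] err0.0000 dq0.08
[0.715 0.079 0.671] [-0.053  0.097  1.353  0.542  0.581 -0.201] err0.0000 dq0.07
[0.672 0.043 0.657] [-0.139  0.008  1.481  0.686  0.599 -0.284] err0.0000 dq0.07
[0.629 0.008 0.643] [-0.241 -0.074  1.592  0.825  0.648 -0.366] err0.0000 dq0.07
[ 0.586 -0.028  0.628] [-0.363 -0.148  1.689  0.946  0.727 -0.435] err0.0000 dq0.06
[ 0.543 -0.064  0.614] [-0.506 -0.211  1.772  1.044  0.837 -0.49 ] err0.0000 dq0.07
[ 0.5 -0.1  0.6] [-0.671 -0.259  1.84   1.119  0.973 -0.53 ] err0.0000 dq0.08
[ 0.489 -0.089  0.543] [-0.665 -0.273  1.982  1.202  0.917 -0.589] err0.0000 dq0.07
[ 0.477 -0.077  0.486] [-0.658 -0.269  2.115  1.308  0.867 -0.672] err0.0000 dq0.07
[ 0.466 -0.066  0.429] [-0.65  -0.241  2.24   1.441  0.83  -0.787] err0.0000 dq0.07
[ 0.46 -0.06  0.4 ] [-0.646 -0.216  2.299  1.52   0.819 -0.859] err0.0000 dq0.08
[ 0.458 -0.038  0.38 ] [-0.58  -0.208  2.349  1.613  0.762 -0.901] err0.0000 dq0.09
[0.454 0.006 0.34 ] [-0.426 -0.162  2.439  1.883  0.664 -1.053] err0.0000 dq0.15
[0.45 0.05 0.3 ] [-0.248 -0.071  2.508  2.278  0.631 -1.305] err0.0000 dq0.21
[0.448 0.096 0.275] [-0.041  0.016  2.533  2.67   0.642 -1.514] err0.0000 dq0.20
[0.445 0.143 0.25 ] [ 0.164  0.128  2.533  3.012  0.717 -1.653] err0.0000 dq0.16
[0.443 0.189 0.225] [ 0.354  0.248  2.508  3.268  0.812 -1.695] err0.0000 dq0.12
[0.44  0.235 0.2  ] [ 0.518  0.365  2.459  3.457  0.891 -1.675] err0.0000 dq0.09
[ -7.9  -10.35  -5.8 ]
[-12.79  -9.19  -4.48]
[-14.9   -7.85  -1.72]
[-16.79  -6.07   2.86]
[13.676  4.984  3.573  5.049]
```

>>> move_arm --pt "-3.95 -5.2 -2.9" --pt "-3.95 -5.2 -2.9" --pt "-3.95 -5.2 -2.9" --pt "-3.95 -5.2 -2.9" --pt "-3.95 -5.2 -2.9" --pt "-3.95 -5.2 -2.9" --pt "-3.95 -5.2 -2.9" --pt "-3.95 -5.2 -2.9" --pt "-3.95 -5.2 -2.9" --pt "-3.95 -5.2 -2.9" --twist '[0, 0, 0, 0, 0, 0, 0, 0, 0, 0]'

```text
t: 10.52
position: [0.7067, 0.0753, 0.6671]
tool_rot: [0.626, -0.534, -0.474, -0.315]
ft_force: [-0.1, 0.5, -0.1]
opening: 0.999
```

>>> move_arm --pt "-3.95 -5.15 -2.9" --pt "-3.95 -5.15 -2.9" --pt "-3.95 -5.15 -2.9" --pt "-3.95 -5.15 -2.9" --pt "-3.95 -5.15 -2.9" --pt "-3.95 -5.15 -2.9" --pt "-3.95 -5.15 -2.9" --pt "-3.95 -5.15 -2.9" --twist '[0, 0, 0, 0, 0, 0, 0, 0]'

```text
t: 11.18
position: [0.4974, -0.1034, 0.5992]
tool_rot: [0.625, -0.534, -0.473, -0.316]
ft_force: [-0.5, 0.6, -0.2]
opening: 1.001
```

```bash
python3 o.py
```

```text
t 11.1833
q [-0.6641 -0.2494  1.8237  1.1084  0.9649 -1.3178]
joint_vel [ 0.1196  0.037  -0.0668 -0.0544 -0.1142  0.114 ]
position [ 0.4974 -0.1034  0.5992]
ft_force [-0.5491  0.558  -0.2084]
opening 1.0005259512664078
x [0.3521 0.1109 0.9294] y [ 0.9009  0.229  -0.3687] z [-0.2537  0.9671 -0.0193] 0.5080302225289037
```

>>> move_arm --pt "-4.9 1.2 1.3" --pt "-4.9 1.2 1.3" --pt "-4.9 1.2 1.3" --pt "-4.9 1.2 1.3" --pt "-4.9 1.2 1.3" --pt "-7 2.5 4.1" --pt "-7 2.5 4.1" --pt "-7 2.5 4.1" --pt "-7 2.5 4.1" --pt "-7 2.5 4.1" --pt "-7 2.5 4.1" --pt "-7 2.5 4.1" --twist '[18.2, 18.2, 18.2, 18.2, 18.2, 18.2, 18.2, 18.2, 18.2, 18.2, 18.2, 18.2]'

```text
t: 12.18
position: [0.4493, 0.0518, 0.2993]
tool_rot: [0.785, -0.196, 0.051, -0.585]
ft_force: [0.7, -0.4, -0.4]
opening: 0.996
```

```bash
python3 o.py; python3 - <<'E'
from sim import *
s=observe();R=Ro.from_quat(np.roll(s["tool_rot"],-1));M=R.as_matrix()
th=np.degrees(np.arctan2(M[2,0],M[2,2]));print("twist to level x:",th,th/5)
R2=R
for g in([.45,.05,.30],[.44,.235,.20]): print((R2.inv().apply(np.array(g)-s["position"])/.04).round(2))
E
```

```text
t 12.1833
q [-0.2287 -0.064   2.4874  2.2841  0.6138 -1.1666]
joint_vel [-0.0072 -0.0269 -0.0228 -0.0316 -0.0433  1.5316]
position [0.4493 0.0518 0.2993]
ft_force [ 0.7059 -0.4404 -0.3968]
opening 0.996022905481382
x [ 0.3093 -0.9393  0.1485] y [ 0.8991  0.2379 -0.3676] z [0.3099 0.2472 0.9181] 0.45226680688798093
twist to level x: 9.189339562732686 1.8378679125465371
[ 0.05 -0.    0.01]
[-4.74  1.79 -1.22]
```

>>> move_arm --pt "-4.7 1.8 -1.2" --pt "-4.7 1.8 -1.2" --pt "-4.7 1.8 -1.2" --pt "-4.7 1.8 -1.2" --pt "-4.7 1.8 -1.2" --pt "-4.7 1.8 -1.2" --pt "-4.7 1.8 -1.2" --pt "-4.7 1.8 -1.2" --pt "-4.7 1.8 -1.2" --twist '[1, 1, 1, 1, 1, 1, 1, 1, 1]' --gripper 42

```text
t: 12.93
position: [0.4409, 0.2338, 0.1996]
tool_rot: [0.783, -0.172, 0.083, -0.592]
ft_force: [0.6, -1.1, -0.2]
opening: 0.491
```

```bash
python3 o.py; python3 - <<'E'
from h import *
from cell import observe
import json
m=imaging.camera_model("wrist"); cv2.imwrite("pics/w1.png",imaging.capture("wrist"))
np.save("w1.npy",{k:np.array(v) for k,v in m.items()},allow_pickle=True)
a=cv2.imread("pics/w1.png"); b=imaging.capture("scene"); cv2.imwrite("pics/s1.png",b)
cv2.imwrite("pics/m1.png",np.hstack([cv2.resize(a,(400,300)),cv2.resize(b[200:440,300:620],(400,300))]))
K,k,R,t=cam("wrist");print("cam",-R.T@t,"fwd",R[2])
for n,P in(("bartop",[.54,.2675,.17]),("base",[.54,.2675,.045])):print(n,proj("wrist",P))
E
```

```text
t 12.9333
q [ 0.5032  0.359   2.4405  3.4397  0.8645 -1.756 ]
joint_vel [-0.0602 -0.0457  0.0214 -0.0214 -0.0058  0.0034]
position [0.4409 0.2338 0.1996]
ft_force [ 0.6382 -1.1311 -0.1749]
opening 0.4913110973635242
x [ 0.2849 -0.9557  0.0735] y [ 0.8987  0.2396 -0.3674] z [0.3336 0.1707 0.9271] 0.4990861593018692
cam [0.35829325 0.21510713 0.31425995] fwd [ 0.76358426  0.17541046 -0.62142598]
bartop [[300.31557523 230.14057952]]
base [[294.08018771 335.40477544]]
```

View pics/m1.png

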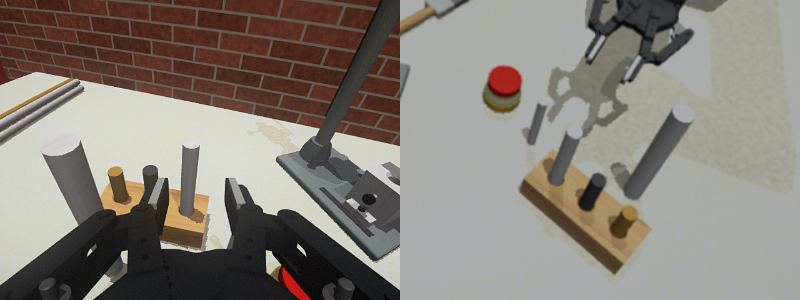

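```bash
python3 - <<'E'
import cv2
a=cv2.imread("pics/w1.png")[210:360,230:390]
cv2.imwrite("pics/w1c.png",cv2.resize(a,None,fx=4,fy=4,interpolation=cv2.INTER_CUBIC))
E
```

```text
(no output)
```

View pics/w1c.png

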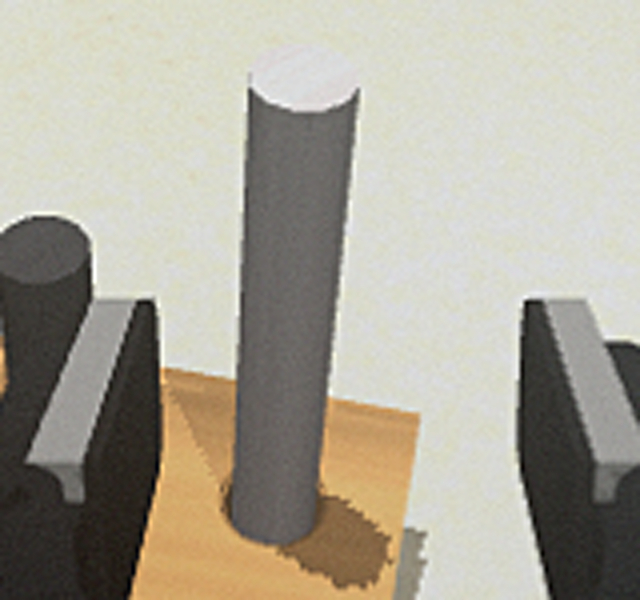

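```bash
python3 - <<'E'
from h import *
np.set_printoptions(precision=4,suppress=True)
wt=(305.6,229.1);wb=(299.1,337.6)
print(plane("wrist",wt,.17),plane("wrist",wb,.045))
print(tri("wrist",wt,"top",(218.1,263.9)),tri("wrist",wt,"scene",(439.6,306.3)))
for a in("top","scene"): print(a,proj(a,[.54,.2675,.17]))
E
```

```text
[0.5426 0.2644 0.17  ] [0.5393 0.2623 0.045 ]
(array([0.5384, 0.2636, 0.1733]), np.float64(0.00067757664254188)) (array([0.5418, 0.2672, 0.1697]), np.float64(0.005846486183577666))
top [[216.8712 263.3247]]
scene [[438.9033 304.7021]]
```

```bash
cat > to.py <<'E'
import sys,numpy as np
from cell import observe
from scipy.spatial.transform import Rotation as Ro
np.set_printoptions(precision=3,suppress=True)
s=observe();R=Ro.from_quat(np.roll(s["tool_rot"],-1));M=R.as_matrix()
g=np.array([float(v) for v in sys.argv[1:4]])-.003*M[:,1]   # wanted grasp point
print("units",R.inv().apply(g-s["position"])/.04,"dist",np.linalg.norm(g-s["position"]),"level",np.degrees(np.arctan2(M[2,0],M[2,2]))/5)
E
python3 to.py .541 .2645 .142
```

```text
units [-0.188  2.895 -0.397] dist 0.11712550899126489 level 0.9041975925363397
```

>>> move_arm --pt "-0.19 0.5 -0.4" --pt "-0.19 1.0 -0.4" --pt "-0.19 1.5 -0.4" --pt "-0.19 2.0 -0.4" --pt "-0.19 2.5 -0.4" --pt "-0.19 2.9 -0.4" --pt "-0.19 2.9 -0.4" --pt "-0.19 2.9 -0.4" --twist '[0.9, 0.9, 0.9, 0.9, 0.9, 0.9, 0.9, 0.9]'

```text
t: 13.7
position: [0.5387, 0.2625, 0.143]
tool_rot: [0.777, -0.147, 0.113, -0.601]
ft_force: [0.4, -0.9, -0.2]
opening: 0.492
```

```bash
python3 to.py .541 .2645 .142; python3 o.py; python3 - <<'E'
from h import *
a=imaging.capture("wrist"); cv2.imwrite("pics/w2.png",a)
cv2.imwrite("pics/w2c.png",cv2.resize(a[200:400,200:440],None,fx=2.5,fy=2.5))
E
```

```text
units [-0.034 -0.003  0.   ] dist 0.0013757618980628063 level 0.008350252833420592
t 13.7
q [ 0.4487  0.6039  2.2139  3.377   0.8801 -1.6513]
joint_vel [ 0.0159 -0.0141  0.0335  0.0056  0.0064 -0.0025]
position [0.5387 0.2625 0.143 ]
ft_force [ 0.3666 -0.853  -0.1815]
opening 0.49247919223304265
x [ 0.2518 -0.9678  0.0007] y [ 0.9009  0.2342 -0.3655] z [0.3535 0.0927 0.9308] 0.5992829171700662
```

View pics/w2c.png

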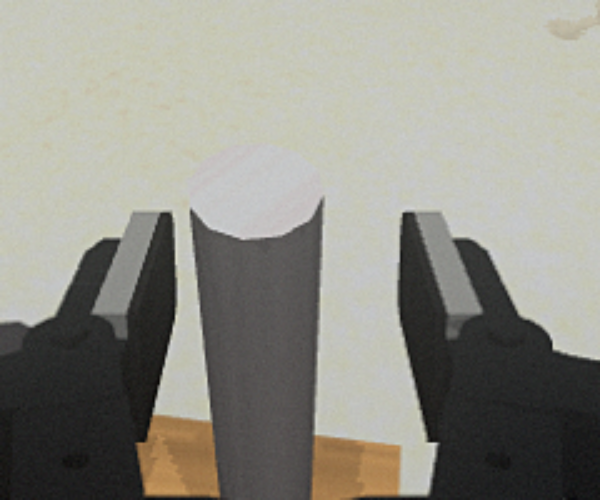

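>>> move_arm --pt "-0.12 0 0" --pt "-0.12 0 0" --pt "-0.12 0 0" --twist '[0, 0, 0]'

```text
t: 14.0
position: [0.5365, 0.2686, 0.1427]
tool_rot: [0.778, -0.148, 0.113, -0.6]
ft_force: [-0.1, -0.7, 0.2]
opening: 0.492
```

>>> move_arm --pt "0 0 0" --pt "0 0 0" --pt "0 0 0" --pt "0 0 0" --pt "0 0 0" --pt "0 0 0" --pt "0 0 0" --twist '[0, 0, 0, 0, 0, 0, 0]' --gripper 0 --grip_force 50

```text
t: 14.58
position: [0.5371, 0.2684, 0.1424]
tool_rot: [0.778, -0.148, 0.113, -0.6]
ft_force: [0.1, -0.4, 2.8]
opening: 0.213
```

```bash
python3 o.py
```

```text
t 14.5833
q [ 0.4635  0.6065  2.2095  3.3931  0.8791 -1.6575]
joint_vel [-0.0003  0.0017 -0.0003  0.0002 -0.0005  0.0002]
position [0.5371 0.2684 0.1424]
ft_force [ 0.0597 -0.3907  2.7933]
opening 0.21276010751946625
x [ 0.2536 -0.9673  0.001 ] y [ 0.9004  0.2357 -0.3658] z [0.3536 0.0937 0.9307] 0.6004459023866199
```

```bash
python3 - <<'E'
from sim import *
s=observe();q=s["q"];R=Ro.from_quat(np.roll(s["tool_rot"],-1))
P=[[.537,.2684,.27],[.55,-.085,.27]]
q=track(q,P,every=3)
q=track(q,[[.552,-.09,.265]],tw=20)
for g in P: print((R.inv().apply(np.array(g)-s["position"])/.04).round(2))
E
```

```text
[0.54  0.269 0.221] [ 0.466  0.408  2.217  3.449  0.695 -1.733] err0.0000 dq0.07
[0.537 0.268 0.27 ] [ 0.467  0.283  2.203  3.514  0.565 -1.813] err0.0000 dq0.07
[0.538 0.239 0.27 ] [ 0.393  0.261  2.237  3.381  0.563 -1.725] err0.0000 dq0.13
[0.541 0.151 0.27 ] [ 0.14   0.213  2.31   2.945  0.584 -1.45 ] err0.0000 dq0.15
[0.545 0.062 0.27 ] [-0.136  0.198  2.332  2.518  0.654 -1.203] err0.0000 dq0.14
[ 0.548 -0.026  0.27 ] [-0.398  0.22   2.3    2.171  0.756 -1.029] err0.0000 dq0.10
[ 0.55  -0.085  0.27 ] [-0.549  0.253  2.25   1.992  0.825 -0.948] err0.0000 dq0.08
[ 0.552 -0.09   0.265] [-0.558  0.271  2.244  1.993  0.835 -0.611] err0.0000 dq0.34
[ 0.   -1.17  2.97]
[ 8.63 -2.96  2.25]
```

>>> move_arm --pt "0 -0.2 0.5" --pt "0 -0.4 1.0" --pt "0 -0.6 1.5" --pt "0 -0.9 2.2" --pt "0 -1.17 2.97" --pt "0 -1.17 2.97" --pt "0 -1.17 2.97" --twist '[0, 0, 0, 0, 0, 0, 0]'

```text
t: 15.17
position: [0.5369, 0.2686, 0.2714]
tool_rot: [0.778, -0.147, 0.113, -0.6]
ft_force: [-0.7, -0.0, -1.9]
opening: 0.222
```

>>> move_arm --pt "0.7 -0.14 -0.06" --pt "1.5 -0.31 -0.12" --pt "2.3 -0.48 -0.19" --pt "3.1 -0.64 -0.26" --pt "3.9 -0.81 -0.32" --pt "4.7 -0.98 -0.39" --pt "5.5 -1.14 -0.46" --pt "6.3 -1.3 -0.52" --pt "7.1 -1.47 -0.59" --pt "7.9 -1.64 -0.66" --pt "8.6 -1.79 -0.72" --pt "8.6 -1.79 -0.72" --twist '[0, 0, 0, 0, 0, 0, 0, 0, 0, 0, 0, 0]'

```text
t: 16.17
position: [0.5495, -0.088, 0.2679]
tool_rot: [0.777, -0.148, 0.116, -0.601]
ft_force: [-0.1, 0.4, -2.2]
opening: 0.22
```

```bash
python3 o.py; python3 - <<'E'
from h import *
a=imaging.capture("wrist"); b=imaging.capture("scene")
cv2.imwrite("pics/w3.png",a);cv2.imwrite("pics/s3.png",b)
cv2.imwrite("pics/m3.png",np.hstack([cv2.resize(a,(400,300)),cv2.resize(b[150:420,180:540],(400,300))]))
print(proj("wrist",[[.677,-.055,.09]]))
E
```

```text
t 16.1667
q [-0.541   0.258   2.2303  1.9872  0.8111 -0.9277]
joint_vel [ 0.0899 -0.0201  0.0526  0.1167 -0.0349 -0.0621]
position [ 0.5495 -0.088   0.2679]
ft_force [-0.12    0.4239 -2.1512]
opening 0.2198380959151964
x [ 0.2498 -0.9683 -0.002 ] y [ 0.8999  0.2329 -0.3687] z [0.3575 0.0903 0.9296] 0.5565088762401461
[[317.06047593 326.46084652]]
```

View pics/m3.png

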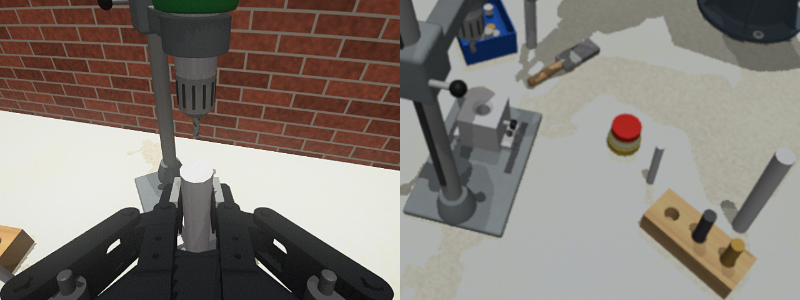

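```bash
python3 - <<'E'
import cv2,numpy as np
a=cv2.imread("pics/w3.png")[160:310,240:390]; b=cv2.imread("pics/s3.png")[205:285,225:305]
o=np.hstack([cv2.resize(a,(600,600)[::1],interpolation=cv2.INTER_CUBIC)])
cv2.imwrite("pics/w3c.png",o)
E
```

```text
(no output)
```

View pics/w3c.png

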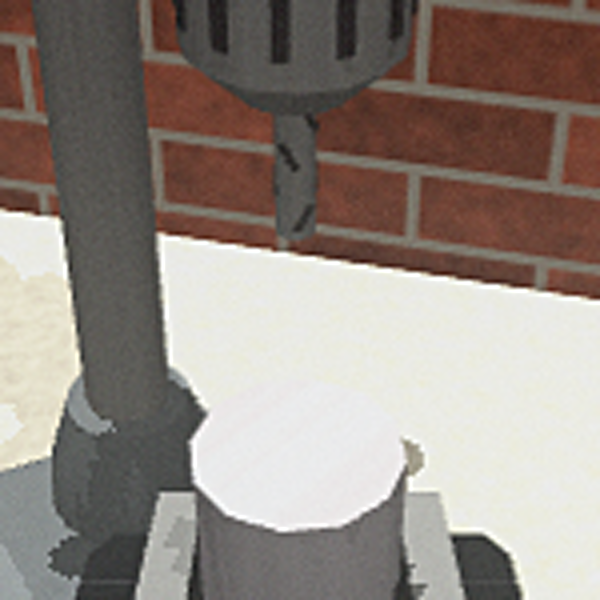

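```bash
python3 - <<'E'
from h import *
from cell import observe
from scipy.spatial.transform import Rotation as Ro
np.set_printoptions(precision=4,suppress=True)
s=observe();M=Ro.from_quat(np.roll(s["tool_rot"],-1)).as_matrix()
G=s["position"]+.003*M[:,1];top=G+[0,0,.0287];print("G",G,"exp top",top,proj("wrist",top),"obs 314.75 273.75 ->",plane("wrist",(314.75,273.75),top[2]))
bt=plane("wrist",(314.75,273.75),top[2]);corr=M.T@(top-bt);print("bias tool",corr)
d=plane("wrist",(314,219.5),.226);print("drill tip",d)
ang=plane("wrist",(314,219.5)+(proj("wrist",top)[0]-(314.75,273.75)),.226);print("px-corrected",ang)
c,v=ray("wrist",(314,219.5));print("dist",np.linalg.norm(d-c),np.linalg.norm(bt-c),"cam",c)
for P in([.677,-.058],[.678,-.052]):print(proj("wrist",[[*P,.226]]))
E
```

```text
G [ 0.5517 -0.0838  0.2666] exp top [ 0.5517 -0.0838  0.2953] [[311.1085 273.6705]] obs 314.75 273.75 -> [ 0.552  -0.0851  0.2953]
bias tool [-0.0013  0.      0.    ]
drill tip [ 0.6784 -0.0517  0.226 ]
px-corrected [ 0.6778 -0.0489  0.226 ]
dist 0.2677224079251771 0.12263516817844074 cam [ 0.4678 -0.1069  0.3818]
[[321.2402 221.6532]]
[[314.2057 219.8397]]
```

```bash
cat > plan.py <<'E'
import sys,numpy as np
from cell import observe
from scipy.spatial.transform import Rotation as Ro
np.set_printoptions(precision=3,suppress=True)
D=.1313;bt=np.array([.001,-.3658,.9307]);bt/=np.linalg.norm(bt)
B=np.array([.678,-.0505]);hd=np.array([.9678,.2519]);rt=np.array([.2519,-.9678])
s=observe();R=Ro.from_quat(np.roll(s["tool_rot"],-1));M=R.as_matrix()
b=M@bt;F=s["position"]+.003*M[:,1]-D*b
print("t",s["t"],"lean right %.2f fwd %.2f deg"%tuple(np.degrees(np.arcsin([b[:2]@rt,b[:2]@hd]))),"foot fwd/right/z mm",(F[:2]-B)@hd*1e3,(F[:2]-B)@rt*1e3,F[2]*1e3,"F",s["ft_force"])
# args: fwd right z(mm) dtwist(units) ...
for a in sys.argv[1:]:
    f,r,z,w=map(float,a.split(","))
    R2=R*Ro.from_rotvec([0,np.radians(5*w),0]);b2=R2.apply(bt)
    Ft=np.r_[B+hd*f*1e-3+rt*r*1e-3,z*1e-3];p=Ft+D*b2-.003*R2.as_matrix()[:,1]
    print(a,"units",R.inv().apply(p-s["position"])/.04,"lean",np.degrees(np.arcsin(b2[:2]@rt)),"topz",(Ft[2]+.16*b2[2])*1e3)
E
python3 plan.py -110,-2,110,5 -110,-2,110,4.9
```

```text
t 16.2667 lean right 0.18 fwd 0.19 deg foot fwd/right/z mm -131.0444739297675 -0.04631548636788634 135.34920589506572 F [-0.175 -0.795 -2.275]
-110,-2,110,5 units [ 1.244  0.723 -0.683] lean 23.34715970840644 topz 256.8277377039088
-110,-2,110,4.9 units [ 1.219  0.723 -0.672] lean 22.88827709990329 topz 257.33721821307336
```

>>> move_arm --pt "0.4 0.2 -0.2" --pt "0.8 0.4 -0.4" --pt "1.1 0.6 -0.6" --pt "1.24 0.72 -0.68" --pt "1.24 0.72 -0.68" --pt "1.24 0.72 -0.68" --twist '[1.2, 2.4, 3.6, 5, 5, 5]'

```text
t: 16.77
position: [0.5781, -0.126, 0.2328]
tool_rot: [0.736, -0.016, 0.279, -0.617]
ft_force: [-0.5, 0.3, -1.3]
opening: 0.219
```

```bash
python3 plan.py -2,-2,108,0 -50,-2,108,0
```

```text
t 16.7667 lean right 23.10 fwd -1.61 deg foot fwd/right/z mm -109.26776522635888 -3.6014784732779925 110.95409828252474 F [-0.465  0.326 -1.291]
-2,-2,108,0 units [-0.34   2.521  0.854] lean 23.101153048660162 topz 255.10282333284212
-50,-2,108,0 units [-0.159  1.405  0.451] lean 23.101153048660162 topz 255.10282333284212
```

>>> move_arm --pt "-0.06 0.5 0.15" --pt "-0.13 1.0 0.32" --pt "-0.2 1.5 0.5" --pt "-0.27 2.0 0.68" --pt "-0.31 2.3 0.78" --pt "-0.34 2.52 0.85" --pt "-0.34 2.52 0.85" --pt "-0.34 2.52 0.85" --twist '[0, 0, 0, 0, 0, 0, 0, 0]'

```text
t: 17.43
position: [0.6821, -0.1015, 0.2308]
tool_rot: [0.735, -0.015, 0.279, -0.618]
ft_force: [0.3, 0.3, -1.9]
opening: 0.219
```

```bash
python3 plan.py 0,-2,95,0 0,-2,85,0 0,-2.5,77,0; python3 - <<'E'
from h import *
a=imaging.capture("wrist"); b=imaging.capture("scene");c=imaging.capture("top")
f=lambda im,x,y,w:cv2.resize(im[y:y+w,x:x+w],(400,400),interpolation=cv2.INTER_CUBIC)
cv2.imwrite("pics/m4.png",np.hstack([f(b,200,190,100),f(c,310,170,100)]))
E
```

```text
t 17.4333 lean right 23.10 fwd -1.70 deg foot fwd/right/z mm -2.1973815198747046 -1.1515217280544605 109.02477065203459 F [ 0.267  0.307 -1.857]
0,-2,95,0 units [ 0.11   0.18  -0.287] lean 23.098245285080722 topz 242.09807482194185
0,-2,85,0 units [ 0.207  0.271 -0.498] lean 23.098245285080722 topz 232.09807482194182
0,-2.5,77,0 units [ 0.274  0.345 -0.672] lean 23.098245285080722 topz 224.09807482194182
```

View pics/m4.png

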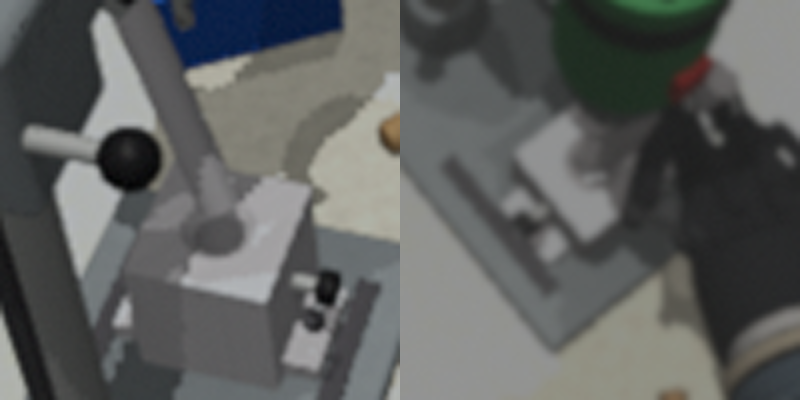

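>>> move_arm --pt "0.04 0.06 -0.1" --pt "0.08 0.12 -0.2" --pt "0.11 0.18 -0.29" --pt "0.16 0.22 -0.4" --pt "0.2 0.27 -0.5" --pt "0.2 0.27 -0.5" --twist '[0, 0, 0, 0, 0, 0]'

```text
t: 18.08
position: [0.6841, -0.1005, 0.2055]
tool_rot: [0.735, -0.015, 0.28, -0.618]
ft_force: [-0.3, 0.3, -1.8]
opening: 0.219
```

```bash
python3 plan.py 0,-2.5,80,0 0,-2.5,76,0
```

```text
t 18.0833 lean right 23.22 fwd -1.68 deg foot fwd/right/z mm -0.028280770633479134 -1.823199002970437 83.82948056311776 F [-0.301  0.296 -1.787]
0,-2.5,80,0 units [ 0.022  0.036 -0.088] lean 23.219821380324085 topz 226.9658713097728
0,-2.5,76,0 units [ 0.061  0.073 -0.172] lean 23.219821380324085 topz 222.9658713097728
```

>>> move_arm --pt "0.02 0.02 -0.05" --pt "0.03 0.04 -0.1" --pt "0.06 0.07 -0.17" --pt "0.06 0.07 -0.17" --pt "0.06 0.07 -0.17" --twist '[0, 0, 0, 0, 0]'

```text
t: 18.5
position: [0.6843, -0.1003, 0.1994]
tool_rot: [0.735, -0.015, 0.279, -0.618]
ft_force: [-0.0, -2.2, 0.2]
opening: 0.216
```

```bash
python3 plan.py 0,-2.3,73,-0.8 0,-2.3,70,-1.6 0,-2,67,-2.4 0,-2,64,-3.2
```

```text
t 18.5 lean right 23.14 fwd -1.78 deg foot fwd/right/z mm 0.432793170351461 -1.7733738958563894 77.6740804656723 F [-0.026 -2.246  0.188]
0,-2.3,73,-0.8 units [-0.178  0.033 -0.115] lean 19.45677857394285 topz 223.82356301961437
0,-2.3,70,-1.6 units [-0.36  0.06 -0.2 ] lean 15.762677385274063 topz 223.96732435885332
0,-2,67,-2.4 units [-0.534  0.088 -0.297] lean 12.057246901776171 topz 223.46542743263606
0,-2,64,-3.2 units [-0.712  0.115 -0.412] lean 8.343531253067882 topz 222.30570173389555
```

```bash
python3 plan.py 0,-1.2,75,-0.8 0,-1.2,71,-1.6 0,-1,67,-2.4
```

```text
t 18.5 lean right 23.14 fwd -1.78 deg foot fwd/right/z mm 0.432793170351461 -1.7733738958563894 77.6740804656723 F [-0.026 -2.246  0.188]
0,-1.2,75,-0.8 units [-0.172  0.014 -0.061] lean 19.45677857394285 topz 225.82356301961437
0,-1.2,71,-1.6 units [-0.345  0.051 -0.168] lean 15.762677385274063 topz 224.96732435885332
0,-1,67,-2.4 units [-0.511  0.088 -0.287] lean 12.057246901776171 topz 223.46542743263606
```

>>> move_arm --pt "-0.09 0.01 -0.02" --pt "-0.17 0.02 -0.05" --pt "-0.25 0.03 -0.1" --pt "-0.34 0.05 -0.15" --pt "-0.34 0.05 -0.15" --twist '[-0.4, -0.8, -1.2, -1.6, -1.6]'

```text
t: 18.92
position: [0.6822, -0.0846, 0.1987]
tool_rot: [0.753, -0.058, 0.227, -0.615]
ft_force: [0.3, -2.3, -2.0]
opening: 0.216
```

```bash
python3 plan.py 0,-1,68,-0.8 0,-1,65,-1.6 0,-0.5,61,-2.2 0,0,57,-2.8
```

```text
t 18.9167 lean right 15.70 fwd -0.75 deg foot fwd/right/z mm -0.012270736627183003 -1.494791869763197 71.23321338594211 F [ 0.329 -2.311 -1.999]
0,-1,68,-0.8 units [-0.18   0.03  -0.076] lean 11.995610785234296 topz 224.5023455943633
0,-1,65,-1.6 units [-0.371  0.057 -0.164] lean 8.281474532356409 topz 223.33113562694595
0,-0.5,61,-2.2 units [-0.49   0.094 -0.276] lean 5.492204024046055 topz 220.2655217984994
0,0,57,-2.8 units [-0.608  0.131 -0.396] lean 2.700997241501614 topz 216.8222186991772
```

>>> move_arm --pt "-0.09 0.02 -0.05" --pt "-0.18 0.03 -0.1" --pt "-0.27 0.045 -0.15" --pt "-0.36 0.06 -0.2" --pt "-0.36 0.06 -0.2" --twist '[-0.4, -0.8, -1.2, -1.6, -1.6]'

```text
t: 19.33
position: [0.6791, -0.0689, 0.1946]
tool_rot: [0.767, -0.101, 0.174, -0.61]
ft_force: [0.2, -1.9, -2.4]
opening: 0.216
```

```bash
python3 plan.py 0,-0.5,58,-0.8 0,0,52,-1.7 0,0.5,52,-1.7
```

```text
t 19.3333 lean right 8.35 fwd -0.16 deg foot fwd/right/z mm -0.4386970576724714 -0.9935945442524072 63.56583971219668 F [ 0.212 -1.889 -2.369]
0,-0.5,58,-0.8 units [-0.181  0.061 -0.129] lean 4.634538613022067 topz 217.47690322226475
0,0,52,-1.7 units [-0.386  0.116 -0.291] lean 0.4468710636551421 topz 211.99504575975786
0,0.5,52,-1.7 units [-0.374  0.116 -0.289] lean 0.4468710636551421 topz 211.99504575975786
```

>>> move_arm --pt "-0.09 0.03 -0.065" --pt "-0.18 0.06 -0.13" --pt "-0.28 0.09 -0.21" --pt "-0.38 0.115 -0.29" --pt "-0.38 0.115 -0.29" --twist '[-0.4, -0.8, -1.3, -1.75, -1.75]'

```text
t: 19.75
position: [0.6755, -0.0523, 0.184]
tool_rot: [0.778, -0.147, 0.116, -0.6]
ft_force: [-0.9, -0.2, -1.8]
opening: 0.213
```

```bash
python3 plan.py 0,0.5,42,0 0,0.5,34,0 0,0.5,31,0
```

```text
t 19.75 lean right 0.27 fwd 0.10 deg foot fwd/right/z mm -0.2758191562674149 0.44784342757314566 51.561528196676 F [-0.888 -0.234 -1.837]
0,0.5,42,0 units [ 0.002  0.094 -0.22 ] lean 0.27484755412243145 topz 201.99792956318376
0,0.5,34,0 units [ 0.003  0.168 -0.406] lean 0.27484755412243145 topz 193.99792956318376
0,0.5,31,0 units [ 0.003  0.195 -0.476] lean 0.27484755412243145 topz 190.99792956318376
```

Upright with 38 mm in the bore and only light forces, so I lower straight down slowly.

>>> move_arm --pt "0 0.03 -0.07" --pt "0 0.06 -0.14" --pt "0 0.09 -0.21" --pt "0 0.12 -0.28" --pt "0 0.145 -0.34" --pt "0 0.17 -0.4" --pt "0 0.17 -0.4" --twist '[0, 0, 0, 0, 0, 0, 0]'

```text
t: 20.33
position: [0.6762, -0.0527, 0.1666]
tool_rot: [0.777, -0.147, 0.116, -0.601]
ft_force: [-0.1, -0.5, -2.4]
opening: 0.217
```

>>> move_arm --pt "0 0.01 -0.03" --pt "0 0.02 -0.05" --pt "0 0.03 -0.07" --pt "0 0.03 -0.07" --twist '[0, 0, 0, 0]'

```text
t: 20.67
position: [0.6764, -0.0527, 0.1641]
tool_rot: [0.778, -0.147, 0.115, -0.601]
ft_force: [-0.8, -1.7, -2.1]
opening: 0.215
```

```bash
python3 plan.py 0,0.5,30,0 0,0.5,29,0
```

```text
t 20.6667 lean right 0.23 fwd 0.03 deg foot fwd/right/z mm 0.669422144273278 1.1651758824646892 31.738280090377796 F [-0.796 -1.679 -2.06 ]
0,0.5,30,0 units [-0.016  0.    -0.047] lean 0.22910162489897223 topz 189.99869544520107
0,0.5,29,0 units [-0.016  0.01  -0.07 ] lean 0.22910162489897223 topz 188.99869544520107
```

>>> move_arm --pt "0 0.008 -0.02" --pt "0 0.015 -0.04" --pt "0 0.015 -0.04" --twist '[0, 0, 0]'

```text
t: 20.92
position: [0.6764, -0.0526, 0.1625]
tool_rot: [0.778, -0.147, 0.115, -0.601]
ft_force: [-0.2, -0.2, -0.7]
opening: 0.217
```

>>> move_arm --pt "0 0.01 -0.023" --pt "0 0.01 -0.023" --twist '[0, 0]'

```text
t: 21.08
position: [0.6768, -0.0527, 0.1624]
tool_rot: [0.778, -0.146, 0.114, -0.601]
ft_force: [-2.8, -1.5, 5.8]
opening: 0.216
```

```bash
python3 plan.py
```

```text
t 21.0833 lean right 0.21 fwd -0.11 deg foot fwd/right/z mm 1.350485057502655 1.3027431365511783 30.018907181000863 F [-2.848 -1.463  5.765]
```

>>> move_arm --pt "0 -0.004 0.01" --pt "0 -0.004 0.01" --pt "0 -0.004 0.01" --pt "0 -0.004 0.01" --pt "0 -0.004 0.01" --twist '[0, 0, 0, 0, 0]' --gripper 36

```text
t: 21.5
position: [0.6764, -0.0525, 0.1619]
tool_rot: [0.778, -0.147, 0.115, -0.6]
ft_force: [-0.6, 0.6, -0.4]
opening: 0.424
```

```bash
python3 o.py; python3 - <<'E'
from h import *
a=imaging.capture("wrist"); b=imaging.capture("scene")
f=lambda im,x,y,w:cv2.resize(im[y:y+w,x:x+w],(400,400),interpolation=cv2.INTER_CUBIC)
cv2.imwrite("pics/m5.png",np.hstack([f(a,220,180,200),f(b,190,170,110)]))
E
```

```text
t 21.5
q [-0.3343  0.6323  1.9936  2.33    0.7956 -1.1729]
joint_vel [ 0.0007 -0.0006  0.0012  0.0009  0.0015  0.0008]
position [ 0.6764 -0.0525  0.1619]
ft_force [-0.5885  0.6255 -0.4199]
opening 0.42405878290306354
x [ 0.2523 -0.9676 -0.0031] y [ 0.9001  0.2358 -0.3664] z [0.3552 0.0897 0.9305] 0.6784524403023043
```

View pics/m5.png

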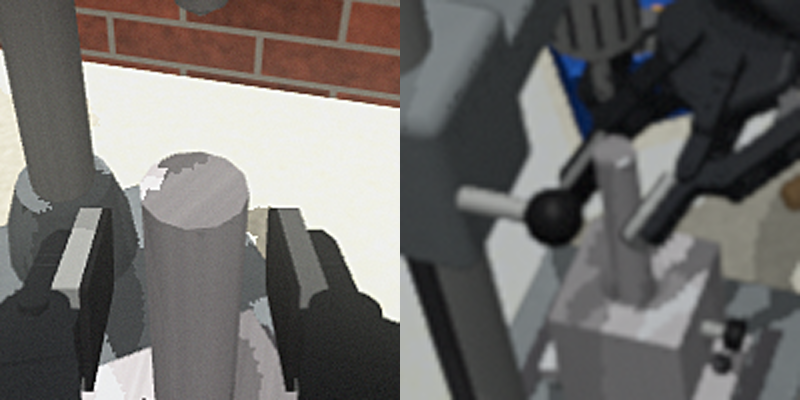

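The bar stands upright in the bore with both pads clear of it. Its top is at about (197,190) in the left crop. I back out along the tool axis.

>>> move_arm --pt "0 -0.3 0" --pt "0 -0.7 0" --pt "0 -1.2 0" --pt "0 -1.8 0" --pt "0 -2.4 0" --pt "0 -3 0" --pt "0 -3.6 0" --pt "0 -4 0" --pt "0 -4 0" --pt "0 -4 0" --twist '[0, 0, 0, 0, 0, 0, 0, 0, 0, 0]'

```text
t: 22.43
position: [0.5321, -0.0908, 0.2211]
tool_rot: [0.777, -0.146, 0.115, -0.601]
ft_force: [0.7, -0.1, -1.3]
opening: 0.424
```

```bash
python3 o.py; python3 - <<'E'
from h import *
a=imaging.capture("wrist"); b=imaging.capture("scene")
cv2.imwrite("pics/m6.png",np.hstack([cv2.resize(a[150:450,120:520],(400,300)),cv2.resize(b[150:420,180:540],(400,300))]))
print("scene loaded top/at mouth",proj("scene",[[.6785,-.051,.19],[.6785,-.051,.09]]))
E
```

```text
t 22.4333
q [-0.5751  0.3601  2.288   2.0767  0.9025 -1.107 ]
joint_vel [ 0.024   0.0289 -0.0297  0.0137 -0.0059 -0.0036]
position [ 0.5321 -0.0908  0.2211]
ft_force [ 0.7484 -0.1455 -1.2932]
opening 0.42376679070163503
x [ 0.2508 -0.968  -0.0023] y [ 0.9008  0.2342 -0.3656] z [0.3545 0.0896 0.9308] 0.5398041504027781
scene loaded top/at mouth [[248.81665594 212.40147678]
 [254.56499243 247.8901019 ]]
```

View pics/m6.png

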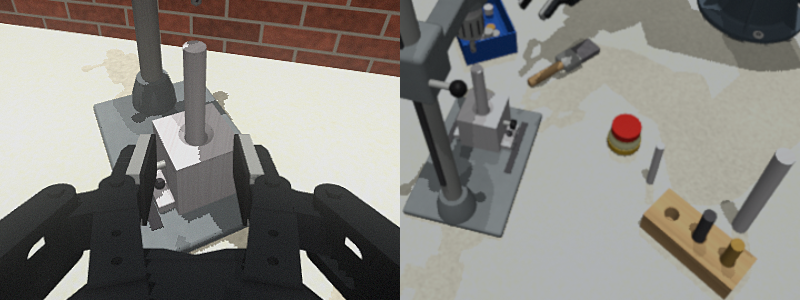

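The bar stands home in the block: its top shows near (250,210) in the scene picture, where I expected (249,212). The brass and steel bars, both loose bars, the jar and the brush have not moved, and the gripper touches nothing.

```bash
python3 -c "
from cell import job;print(job.sign_off())"
```

```text
the job is handed in; nothing more can be done
None
```

The bar is loaded in the bored block under the drill, and I handed the job in at about 22.5 s of the 45 s allowed. No verdict is reported, so success rests on the checks below.

**How it was done:**
- **Tilting the tool:** The moves only turn the tool about its own approach axis, so I could not tip it directly. I pushed the arm repeatedly against its reach limit, which left a lasting tilt of about 68°.
- **Picking up:** I gripped the middle-sized aluminium bar in the rack near its top and lifted it out.
- **Loading:** The foot entered the bore with the bar leaning 23°. I straightened it while lowering, then set it down slowly, opened the gripper and backed out.

**What the last checks showed:**
- **Depth:** Before release the foot read 30.0 mm above the table, which is the bore floor, with about 6 N of contact there. Force readings at the end of the earlier insertion moves stayed within about 3 N.
- **Position:** After backing out, the bar stands upright. Its top is within 2–3 pixels of where a fully loaded bar should appear in the scene camera.
- **Surroundings:** In the last picture the other bars, jar and brush look unmoved. I saw no contact with the drill, and the gripper touches nothing.

**What disagreed or ran close:**
- The cameras differed by about 5 mm sideways. I settled this by checking the bar against the gripper pads and by sighting the drill tip with the wrist camera.
- While building the tilt, the elbow (joint 3) sat at 0.012–0.013 rad, close to its 0.01 rad limit. No reading I took was past it.

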